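Slide the side-dish box along the rail into the mini cabinet with the pusher

TASK

Put the steel side-dish box away: hold the wooden pusher by its slanted handle, press the box flat against the blue guide rail with it while still well outside the cabinet, then slide it along the rail, never letting it leave the rail, in through the open door until it meets the cabinet's back wall; neither gripper nor arm may touch the box, and it stays flat on the cart. Then swing the cabinet door shut and stand the pusher back upright on its cork mat, let go, leaving all the other things where they are.

Things in the scene. Friction and masses are not known exactly. Their poses are not given: they have to be found in the camera images.
- cabinet: Fixed light-wood mini cabinet, 165 wide, 205 deep, 310 mm high, with a blue guide rail leading into it; its place and yaw vary. Origin: on the cart top (z = 0), where the rail's working face meets the plane of the cabinet's open front. y runs along the rail INTO the cabinet, x from the lane through the rail (away from the robot), z up.
- rail_start (a point): Outer end of the blue rail, top edge of its working face. In the cabinet frame the working face is the plane x = 0, with the lane on the side x < 0; the rail is 18 mm thick, 25 mm high and runs from y = -360 to +190 mm. Axes as cabinet.
- bay_back (a point): Foot of the bay's back wall at the rail face: cabinet (0, 190, 0) mm. Seen from the front (y = 0) the bay is open from x = -113 mm to the rail and up to z = 180 mm; the cart top is its floor. A fixed white panel closes the front from z = 192 to 310 mm, with a thin pull 12 mm proud at z = 270: what reaches in to the back must lean under it.
- door (a joint): Angle of the bay's brown wooden swing door, rad: 0 = shut, at most 1.9; starts open at 1.5 to 1.8. Opens towards cabinet -y, then -x (to the robot). Leaf 165 wide, 14 thick, z = 30 to 175 mm, so it passes over the rail. Light friction (0.04 N m), no latch or spring, stays where left. A knob (22 wide, 18 mm proud) on its outer face, 140 mm from the hinge, z = 145 mm.
- door_hinge (a point): Point on the upright hinge axis, 100 mm above the cart, at the bay's robot-side front edge: cabinet x = -125, y = -1 mm. The leaf's inner face lies 1 mm and its outer face 15 mm from this axis (shut: on the -y side).
- door_edge (a point): Middle of the thickness of the door's free edge, 165 mm from the hinge, 100 mm above the cart. Moves with the door.
- box: Loose stainless side-dish box with green lid: 80 along its x, 100 along its y (roughly along the rail), 75 mm high, 0.27 to 0.68 kg. Origin: centre of its underside. Starts standing in the lane, 10 to 45 mm off the rail, a little turned. Flat against the rail its origin is at cabinet x = -40 mm; fully in, at cabinet y = 140 mm.
- pusher: Loose dark wooden pusher with an orange handle, 0.22 kg, standing on its sole. Origin: at sole level in the inner corner of its L-shaped shoe, which fits round the box's rear corner on the robot's side. y is the pushing direction, z up. Heel (behind the box): x 0 to 55, y -20 to 0, 60 mm high. Tail: x 7 to 41, y -100 to -15, 12 mm high.
- pusher_tip (a point): Front end of the pusher's cheek, the plate that lies along the box's robot side (pusher x -12 to 0, y -20 to +80, 50 mm high): this point is at pusher (-6, 80, 25) mm. Axes as pusher.
- pusher_grip (a point): Where to hold the pusher: pusher (24, -118, 174) mm, on the axis of its slanted handle. The handle is a bar 22 (along x) by 18 mm, 190 long; it starts in the heel at (24, -10, 45) and rises BACKWARDS (-y), 40 degrees from vertical; this point is 168 mm up along it, 22 from the end. Grip across the 22 mm with the fingers along the handle.
- mat: Fixed cork mat, 130 (x) by 230 (y) by 3 mm thick; the pusher starts on it and must end standing on it. Origin: centre of its underside, on the cart top.
- bowl: Bystander: stainless mixing bowl, 170 across, 80 mm high. Origin: centre of underside.
- jar: Bystander: glass storage jar with clamp lid, 94 across, 140 mm high. Origin: centre of underside.
- mortar: Bystander: wooden mortar, 104 across, 90 mm high. Origin: centre of underside.
- scoop: Bystander: purple plastic scoop, 170 long (its x from -94 to +75 mm), 60 wide, 35 mm high. Origin on its underside.
- tin: Bystander: spice tin, 68 across, 85 mm high, between mat and rail end. Origin: centre of underside.
- sesame: Bystander: oil bottle, 64 across, 190 mm high. Origin: centre of underside.
Not all that is in view belongs to the job. Leave any purple look-alike of the pusher alone. What is shaped like the box but red or yellow is not meant.

How it is judged:
By the outcome, as a careful person would: the job done as asked, in the order asked, and still so for the second after the job is handed in, with the robot touching nothing.
It also fails if it takes over 64 s, if anything falls off the work surface, if the arm or the gripper's body presses on something with over 40 N, if the wrist force passes 120 N, or if a joint passes its speed limit or range.

ROBOT

A 6-joint arm with a two-finger parallel gripper is mounted at the origin on the work surface. World frame = base frame: x ahead of the robot, y to its left, z up, the work surface at z = 0. Lengths are in m, angles in degrees, forces in N, time in s.
With the tool pointing down it reaches from about 0.325 to 0.85 m from the base axis. Payload 4.4 kg.
Tool frame: the origin (TCP) lies at the very end of the fingers, on their centre line; the grasp point (between the pads) lies 19 mm behind it; z points along the fingers, y is the direction in which the jaws open and shut (so a half turn about z gives the same grasp; the last joint's range is limited). The gripper opens to 94 mm and grips with 3 to 60 N. Pads are 16 mm wide; open, the fingers measure 119 mm over their backs; the gripper's body (75 mm by 177 mm) begins 78 mm behind the grasp point.
Start: joints at [54.918, 11.837, 88.321, -0, 79.842, -8.623], TCP at [0.256, 0.515, 0.183] pointing down, gripper open.
Joint ranges: [-156.59, 156.59], [-49.26, 127.26], [12.9, 141.05], [-63.56, 243.56], [4.71, 150.69], [-161.64, 161.64]. Speed limits (degrees/s): [159.86, 159.86, 180, 180, 180, 180].

INTERFACE

Orientations are given as [roll, pitch, yaw] about the fixed x, y, z axes, in that order (R = Rz(yaw) Ry(pitch) Rx(roll)).
In Python, from station import r gives the robot as it stands.
- The arm moves only by the tool apply_moves, never from a script. Its argument "moves" is text: rows parted by semicolons, each of 5 numbers parted by spaces: the shift along the tool's x, y, z scaled (see below), then the turn about the tool's z scaled (see below), then the gripper's target within -1 to 1 (shut at 1, half-way at 0, fully open at -1). A call has 1 to 12 rows; each row is the pose to reach, as a shift and turn from the pose commanded when the call began, along the tool's axes at that moment; what a row does not reach only later rows make up. The controller multiplies each number of a shift by 500 mm and each number of a turn by 30 degrees. A row lasts 1/12 s, in which the tool goes at most 41.7 mm and 7.16 degrees, less where a joint would pass 70% of its speed; a pose out of reach is approached as far as the arm can. A call with a number of a shift or a turn outside -1 to 1 is refused whole. A call with a gripper value outside its range is refused whole. The fingers move at their own pace and stop on an object; "grip_force" is the grip in N (left out, the last holds). Time passes only in rows, so rows that repeat a pose let the fingers close. It gives the time, the measured TCP pose, the force and the opening at its end, in the units of the state.
- r.get_obs(): the state, without advancing time (a new reading comes with each control period).
- r.read_camera(name): name is "scene" or "top" or "wrist"; returns (picture, depth): 480x640x3 uint8, blue, green, red; 480x640 float32, m along the optical axis (not along the pixel's ray), 0 where there is no reading.
- r.calibration(name): a dict with "K" (3x3 intrinsics, pixels), "distortion" ([k1, k2, p1, p2, k3] as OpenCV has them; the pictures are not rectified), "R" (3x3) and "t" (3): a world point X has camera coordinates R X + t; the wrist camera has in their place "tool_from_camera" (4x4, takes a point from camera to tool coordinates, whose origin is the TCP and whose axes are the flange's). Camera axes: x right, y down, z forward; pixel columns grow to the right and rows downward; lengths in m; the calibration is good to about 2 mm. A picture is of the moment at which its call begins: read the wrist's pose just before it. calibration takes no time and is no camera call.
- r.close_job(): hands the job in, once; it reports no verdict.
The state is a dict: "time": time; "joint_pos": joint angles; "qvel": joint speeds; "joint_efforts": joint torques, N m; "tool_pos": TCP position; "orientation": TCP orientation; "contact_force": force on the tool from outside, world axes, zero at the start; "ft_torque": the same for the moment, N m; "gripper_width": finger opening in m.
Only numpy, scipy, OpenCV 4.12 (cv2) and the standard library are available. Lean on these libraries where they do the work, as an engineer would, in place of code of your own. Each camera call takes 0.05 s, during which the arm holds its last target.

## Working session

There is one attempt and no reset: what is moved stays moved. The work goes in short steps, Python scripts to look and compute and a tool call to move; the robot and the scene stay as the last step left them, time stands still between calls to the robot, and variables do not carry over. Pictures are saved under pics/ and viewed, and the job is handed in when it is done.

Besides the shell and the picture viewer there is one more tool, called after "Emit:" as name(argument=value, ...) on one line, values as JSON. apply_moves: Moves the arm, as the interface text tells. Shifts and turns lie within -1 to 1; 1 stands for 500 mm of shift or 30 degrees of turn. Its arguments: {"type":"object","properties":{"moves":{"type":"string"},"grip_force":{"type":"number"}},"required":["moves"]}

```bash
ls; mkdir -p pics; python3 - <<'E'
from station import r
import cv2,numpy as np
o=r.get_obs();print(o)
for n in ["scene","top"]:
    p,d=r.read_camera(n);cv2.imwrite(f"pics/{n}0.png",p);np.save(f"pics/{n}0.npy",d)
    c=r.calibration(n);print(n,c)
print(r.calibration("wrist"))
p,d=r.read_camera("wrist");cv2.imwrite("pics/w0.png",p)
E
```

```text
pics
{'time': 0.0, 'joint_pos': array([ 5.49181586e+01,  1.18820548e+01,  8.84048913e+01, -8.22807044e-04,
        7.98418258e+01, -8.62255708e+00]), 'qvel': array([-0.08955986,  0.12033031, -0.02935385,  0.07374524, -0.05735073,
       -0.0375251 ]), 'joint_efforts': array([ 2.28375538e-03, -3.70882273e+01, -2.81417567e+01,  6.99683838e-02,
        3.60138074e-02, -1.94435584e-04]), 'tool_pos': array([0.25570752, 0.51405058, 0.18231186]), 'orientation': array([-1.79872562e+02, -1.85056336e-02,  1.53540841e+02]), 'contact_force': array([-0.0974424 ,  0.47765263, -0.06083748]), 'ft_torque': array([ 0.03097716, -0.04903033,  0.03106705]), 'gripper_width': 0.09407860386276383}
scene {'K': array([[444.01023845,   0.        , 313.86813622],
       [  0.        , 444.01023845, 240.6827484 ],
       [  0.        ,   0.        ,   1.        ]]), 'distortion': array([0.02840941, 0.        , 0.        , 0.        , 0.        ]), 'R': array([[ 0.20126236,  0.97953522,  0.00205431],
       [ 0.69236348, -0.14077381, -0.70768323],
       [-0.69291145,  0.14385233, -0.70652688]]), 't': array([-0.0
[... 435 characters left out ...]
 1.99494244e-03, -9.97099663e-01]]), 't': array([-0.08572073,  0.47947896,  1.51090429])}
{'K': array([[382.43902368,   0.        , 310.441948  ],
       [  0.        , 382.43902368, 237.07582822],
       [  0.        ,   0.        ,   1.        ]]), 'distortion': array([-0.02418793,  0.        ,  0.        ,  0.        ,  0.        ]), 'tool_from_camera': array([[ 1.45750652e-03, -9.69781756e-01, -2.43969715e-01,
         7.03296028e-02],
       [ 9.99998389e-01,  1.66904472e-03, -6.60348153e-04,
        -5.79945369e-04],
       [ 1.04758996e-03, -2.43968360e-01,  9.69782626e-01,
        -2.02864357e-01],
       [ 0.00000000e+00,  0.00000000e+00,  0.00000000e+00,
         1.00000000e+00]])}
```

View pics/scene0.png

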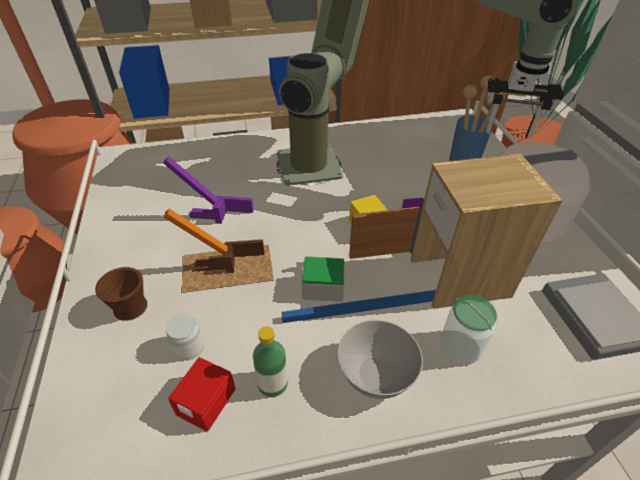

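View pics/top0.png

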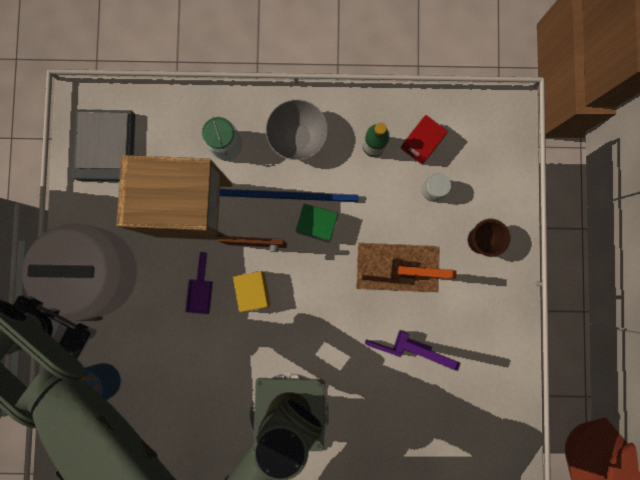

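View pics/w0.png

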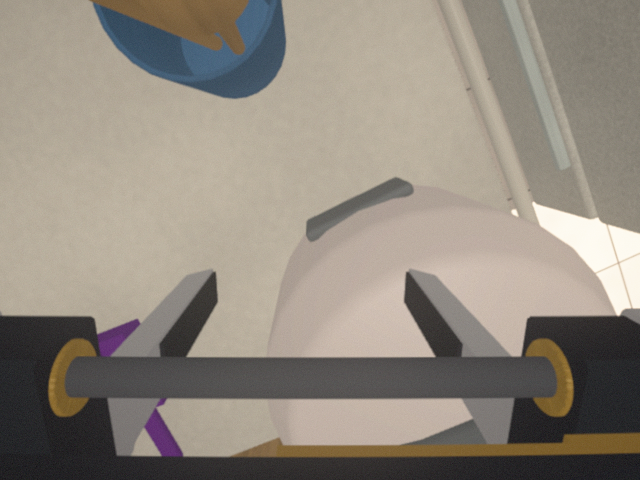

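Candidates for the pusher (top image): orange-handled dark one on the mat (400,268) is the one I want. The purple look-alike is at (410,350), and the purple scoop at (200,285). For the box: green lid (317,222), with red (424,140) and yellow (251,292) look-alikes to leave alone.

```bash
cat > h.py <<'E'
import cv2,numpy as np
from station import r
def cloud(n,d,pose=None):
    c=r.calibration(n);h,w=d.shape
    u,v=np.meshgrid(np.arange(w,dtype=float),np.arange(h,dtype=float))
    q=cv2.undistortPoints(np.stack([u.ravel(),v.ravel()],1)[:,None],c["K"],c["distortion"])[:,0]
    P=np.c_[q,np.ones(len(q))]*d.reshape(-1,1)
    if n=="wrist":
        T=c["tool_from_camera"];P=P@T[:3,:3].T+T[:3,3]
        from scipy.spatial.transform import Rotation as Ro
        P=P@Ro.from_euler("xyz",pose["orientation"],degrees=True).as_matrix().T+pose["tool_pos"]
    else: P=(P-c["t"])@c["R"]
    P[d.ravel()==0]=np.nan
    return P.reshape(h,w,3)
def crop(img,x0,x1,y0,y1,s,name):
    cv2.imwrite(name,cv2.resize(img[y0:y1,x0:x1],None,fx=s,fy=s,interpolation=cv2.INTER_CUBIC))
def pix(n,X):
    c=r.calibration(n);return cv2.projectPoints(np.atleast_2d(np.float64(X)),cv2.Rodrigues(c["R"])[0],c["t"],c["K"],c["distortion"])[0][:,0]
E
python3 - <<'E'
from h import *
t=cv2.imread("pics/top0.png");d=np.load("pics/top0.npy");P=cloud("top",d)
crop(t,210,370,150,260,5,"pics/c1.png")
crop(t,340,520,210,310,4.4,"pics/c2.png")
s=cv2.imread("pics/scene0.png")
crop(s,270,510,140,330,3.3,"pics/c3.png")
for u,v in [(500,400),(300,340),(480,150),(250,195),(290,197),(330,198),(317,215),(400,255),(430,282),(430,272),(170,190),(60,350)]:
    print(u,v,P[v,u].round(4))
E
```

```text
500 400 [ 0.0448 -0.5833 -0.002 ]
300 340 [ 0.2012 -0.0266  0.0076]
480 150 [ 0.7469 -0.5318  0.0013]
250 195 [0.6032 0.1207 0.0232]
290 197 [0.5996 0.0084 0.0212]
330 198 [ 0.5985 -0.104   0.0216]
317 215 [ 0.5432 -0.0687  0.0758]
400 255 [ 0.4425 -0.3048 -0.0026]
430 282 [ 0.3677 -0.3884  0.0039]
430 272 [ 0.3928 -0.3595  0.1486]
170 190 [0.5668 0.2651 0.3101]
60 350 [0.2344 0.3846 0.5488]
```

View pics/c1.png

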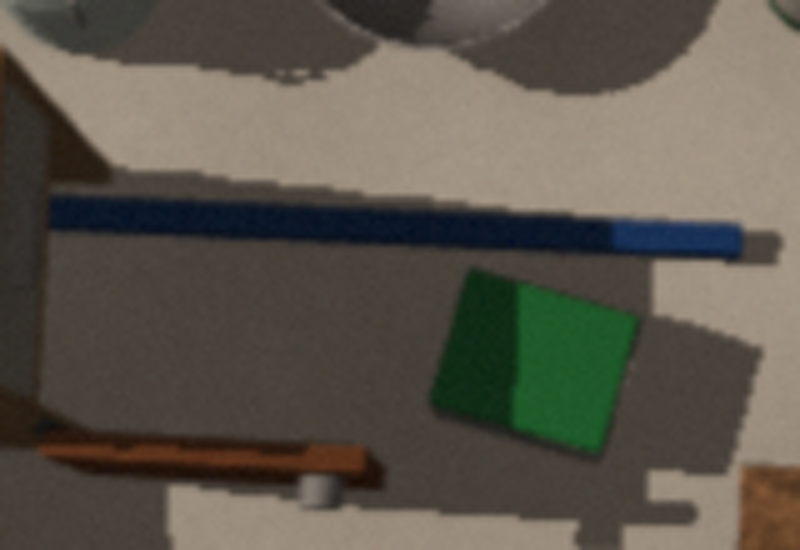

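View pics/c2.png

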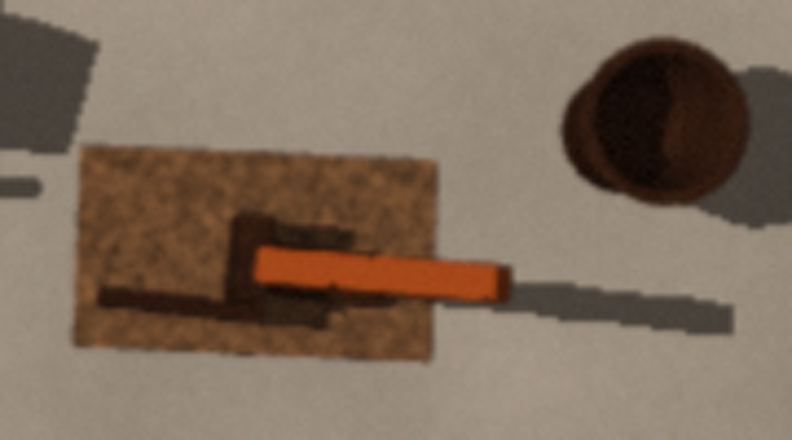

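View pics/c3.png

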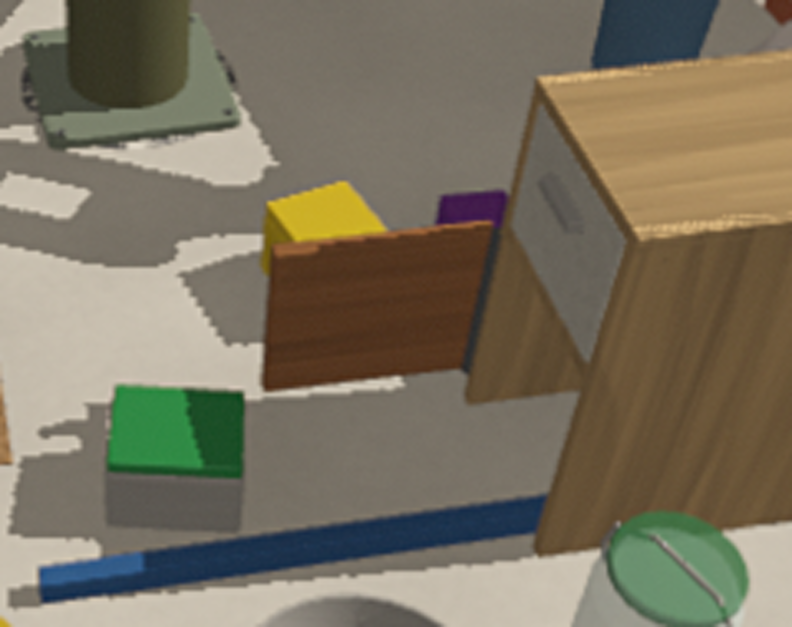

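```bash
cat >> h.py <<'E'
def ray(n,uv,z,pose=None):
    c=r.calibration(n);uv=np.atleast_2d(np.float64(uv))
    q=cv2.undistortPoints(uv[:,None],c["K"],c["distortion"])[:,0];D=np.c_[q,np.ones(len(q))]
    if n=="wrist":
        from scipy.spatial.transform import Rotation as Ro
        T=c["tool_from_camera"];Rt=Ro.from_euler("xyz",pose["orientation"],degrees=True).as_matrix()
        D=D@T[:3,:3].T@Rt.T;C=Rt@T[:3,3]+pose["tool_pos"]
    else: D=D@c["R"];C=-c["R"].T@c["t"]
    return C+D*((z-C[2])/D[:,2])[:,None]
def cz(pts,x0,y0,s): return (np.float64(pts)+.5)/s-.5+[x0,y0]
E
python3 - <<'E'
from h import *
np.set_printoptions(suppress=True,precision=4)
def T(p,x0,y0,s,z,n="top"): return ray(n,cz(p,x0,y0,s),z)
print("rail top",T([(52,229),(741,251),(742,225),(52,198)],210,150,5,.025))
b=T([(470,268),(638,317),(600,458),(432,405)],210,150,5,.075);print("box",b,b.mean(0),[np.linalg.norm(b[i]-b[(i+1)%4]) for i in range(4)])
m=T([(82,146),(437,160),(431,360),(75,346)],340,210,4.4,.003);print("mat",m,m.mean(0),np.diff(m,axis=0))
print("heel z63",T([(237,214),(275,217)],340,210,4.4,.063),"cheek tip z53",T([(98,288),(98,307)],340,210,4.4,.053))
print("cap",T([(497,265),(511,268),(508,302),(495,301)],340,210,4.4,.193))
print("scene rail",T([(43,569)],270,140,3.3,.025,"scene"))
b=T([(117,385),(244,391),(243,476),(106,470)],270,140,3.3,.075,"scene");print("box",b,b.mean(0))
# blue rail depth
for n in ["top","scene"]:
    t=cv2.imread(f"pics/{n}0.png");P=cloud(n,np.load(f"pics/{n}0.npy"))
    h=cv2.cvtColor(t,cv2.COLOR_BGR2HSV)
    M=(h[...,0]>100)&(h[...,0]<125)&(h[...,1]>150)&(P[...,0]>.5)&(P[...,0]<.7)&(P[...,1]>-.25)&(P[...,1]<.2)
    Q=P[M];print(n,len(Q),np.nanmedian(Q[:,2]));Q=Q[np.abs(Q[:,2]-.024)<.006]
    v=cv2.fitLine(Q[:,:2].astype(np.float32),cv2.DIST_HUBER,0,.01,.01).ravel();print(v,np.degrees(np.arctan2(v[1],v[0])))
    # cart z
    g=P[(P[...,0]>.7)&(P[...,0]<.76)&(P[...,1]>-.3)&(P[...,1]<0)];print("cart",np.nanmedian(g[:,2]))
E
```

```text
rail top [[ 0.6005  0.2045  0.025 ]
 [ 0.5941 -0.1819  0.025 ]
 [ 0.6088 -0.1823  0.025 ]
 [ 0.618   0.205   0.025 ]]
box [[ 0.5749 -0.0319  0.075 ]
 [ 0.5496 -0.1233  0.075 ]
 [ 0.4728 -0.1038  0.075 ]
 [ 0.5001 -0.0128  0.075 ]] [ 0.5244 -0.068   0.075 ] [np.float64(0.09479353343989602), np.float64(0.07922251352179005), np.float64(0.09505841813793169), np.float64(0.07725195967574289)]
mat [[ 0.4749 -0.1859  0.003 ]
 [ 0.4695 -0.4138  0.003 ]
 [ 0.3416 -0.4098  0.003 ]
 [ 0.3469 -0.1828  0.003 ]] [ 0.4082 -0.2981  0.003 ] [[-0.0054 -0.2278  0.    ]
 [-0.1279  0.0039  0.    ]
 [ 0.0053  0.227   0.    ]]
heel z63 [[ 0.4301 -0.2777  0.063 ]
 [ 0.4286 -0.3011  0.063 ]] cheek tip z53 [[ 0.3834 -0.1934  0.053 ]
 [ 0.3717 -0.1935  0.053 ]]
cap [[ 0.3981 -0.4063  0.193 ]
 [ 0.3965 -0.4141  0.193 ]
 [ 0.3775 -0.4124  0.193 ]
 [ 0.3779 -0.4051  0.193 ]]
scene rail [[ 0.599  -0.1786  0.025 ]]
box [[ 0.4814 -0.1025  0.075 ]
 [ 0.5061 -0.0114  0.075 ]
 [ 0.5848 -0.0322  0.075 ]
 [ 0.5602 -0.1254  0.075 ]] [ 0.5331 -0.0679  0.075 ]
top 699 0.023717457161686342
[0.0274 0.9996 0.6048 0.0092] 88.42806
cart 0.0017909562502516946
scene 1422 0.023294454967081428
[ 0.0194  0.9998  0.613  -0.0306] 88.88558
cart 0.002704848987186212
```

```bash
cat > g.py <<'E'
# usage: g.py cur | g.py set x y z yaw | g.py did dx dy dz dt (scaled) -> update | g.py to x y z yaw -> scaled numbers
import sys,json,numpy as np,os
F="cmd.json"
c=json.load(open(F)) if os.path.exists(F) else [.256,.515,.183,153.54]
def ax(y):
    y=np.radians(y);return np.array([[np.cos(y),np.sin(y),0],[np.sin(y),-np.cos(y),0],[0,0,-1]])
a=sys.argv[1:]
while a:
    k=a.pop(0)
    if k=="cur": print("cmd",np.round(c,4))
    else:
        v=[float(a.pop(0)) for _ in range(4)]
        if k=="set": c=v
        if k=="did": c=list(np.array(c[:3])+(np.array(v[:3])*.5)@ax(c[3]))+[c[3]-v[3]*30]
        if k=="to":
            d=ax(c[3])@(np.array(v[:3])-c[:3])/.5;t=(c[3]-v[3])/30
            print("scaled",d.round(4),round(t,4),"rows",np.ceil(max(np.linalg.norm(d)*12,abs(t)*30/7.16)))
json.dump(c,open(F,"w"))
E
python3 g.py to .30 .40 .45 123 
python3 -c "
from h import *
d=np.load('pics/scene0.npy');P=cloud('scene',d)
for u,v in [(560,170),(545,160),(475,130),(475,95),(520,150)]: print(u,v,P[v,u])"
```

```text
scaled [-0.1813 -0.1667 -0.534 ] 1.018 rows 8.0
560 170 [0.43334743 0.5623558  0.201682  ]
545 160 [0.39487727 0.5420025  0.20870799]
475 130 [0.04323125 0.55441179 0.0879891 ]
475 95 [-0.71601464  1.00583041 -0.21186824]
520 150 [0.32286802 0.51830559 0.19559862]
```

Emit:
apply_moves(moves="0 0 -0.25 0 -1; 0 0 -0.5 0.2 -1; -0.1 -0.1 -0.5 0.4 -1; -0.18 -0.17 -0.5 0.7 -1; -0.18 -0.17 -0.5 1 -1; -0.18 -0.17 -0.5 1 -1; -0.18 -0.17 -0.5 1 -1; -0.18 -0.17 -0.5 1 -1")

```text
time: 0.82
tool_pos: [0.3017, 0.397, 0.4416]
orientation: [179.2, -0.0, 123.3]
contact_force: [0.4, 0.2, 2.1]
gripper_width: 0.0937
```

```bash
python3 g.py did -.18 -.17 -.5 1 cur to .40 .0 .42 93.5
```

```text
cmd [  0.2987   0.3988   0.433  123.54  ]
scaled [-0.7767 -0.2718  0.026 ] 1.0013 rows 10.0
```

Emit:
apply_moves(moves="-0.078 -0.027 0 0.1 -1; -0.155 -0.054 0 0.2 -1; -0.233 -0.081 0 0.3 -1; -0.31 -0.108 0 0.4 -1; -0.388 -0.135 0 0.5 -1; -0.466 -0.162 0 0.6 -1; -0.543 -0.19 0 0.7 -1; -0.621 -0.217 0 0.8 -1; -0.699 -0.244 0 0.9 -1; -0.78 -0.27 0 1 -1; -0.78 -0.27 0 1 -1; -0.78 -0.27 0 1 -1")

```text
time: 1.82
tool_pos: [0.4019, -0.0027, 0.432]
orientation: [-179.8, -0.1, 93.3]
contact_force: [-0.0, 0.8, -0.4]
gripper_width: 0.0936
```

```bash
python3 g.py did -.78 -.27 0 1 cur to .44 -.14 .42 91.2
```

```text
cmd [ 4.017e-01 -9.000e-04  4.330e-01  9.354e+01]
scaled [-0.2825  0.0594  0.026 ] 0.078 rows 4.0
```

```bash
python3 - <<'E'
from h import *
import pickle
o=r.get_obs();p,d=r.read_camera("wrist");pickle.dump((o,p,d),open("pics/w1.pkl","wb"));cv2.imwrite("pics/w1.png",p);print(o["tool_pos"],o["orientation"],o["qvel"].round(2))
E
```

```text
[ 0.4019145  -0.00272705  0.43201975] [-1.79843978e+02 -7.08192966e-02  9.32625822e+01] [ 4.38 -1.11 -0.19  0.87  0.74  0.26]
```

View pics/w1.png

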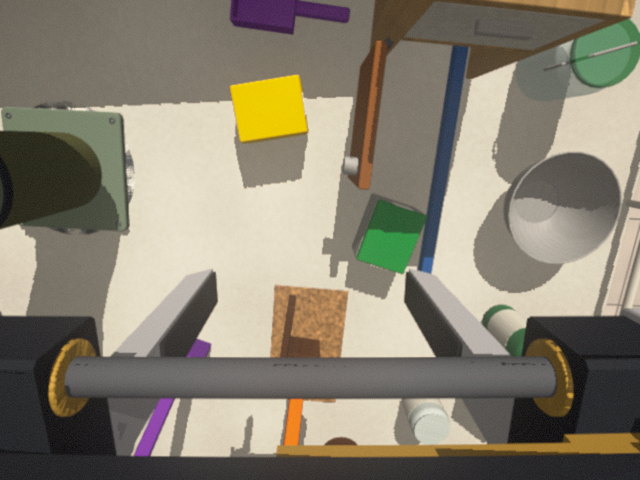

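```bash
python3 - <<'E'
from h import *
p=cv2.imread("pics/w1.png")
crop(p,340,480,130,290,3.75,"pics/d1.png")
crop(p,340,560,0,130,3.6,"pics/d2.png")
E
```

```text
(no output)
```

View pics/d1.png

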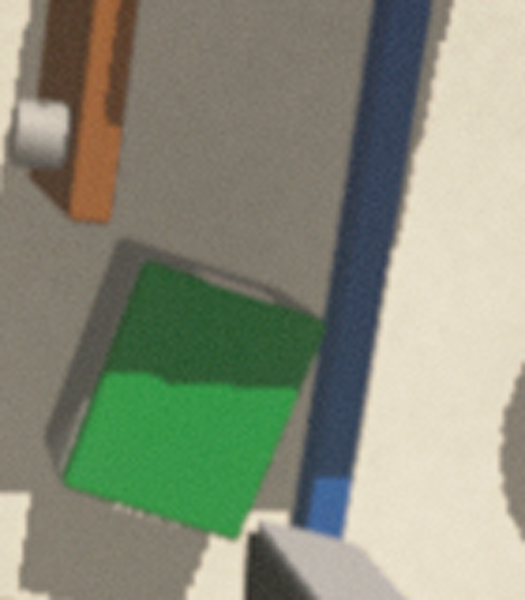

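View pics/d2.png

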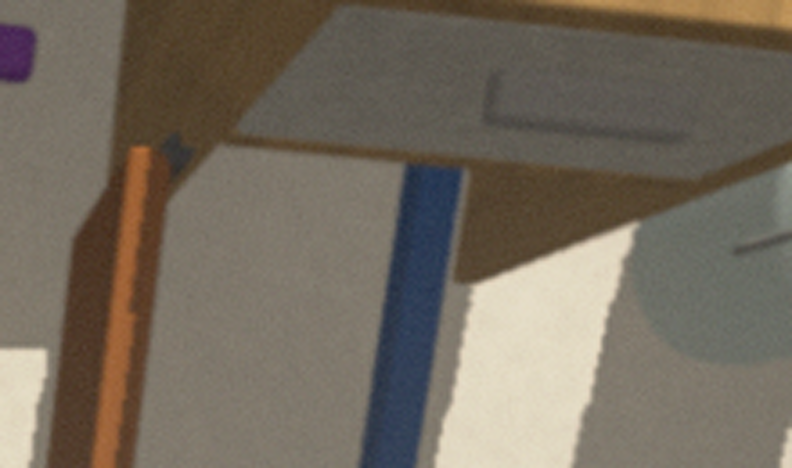

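```bash
python3 - <<'E'
from h import *
import pickle
np.set_printoptions(suppress=True,precision=4)
o,p,d=pickle.load(open("pics/w1.pkl","rb"))
def T(q,x0,y0,s,z): return ray("wrist",cz(q,x0,y0,s),z,o)
f=T([(375,0),(345,205)],340,130,3.75,0);print("railfoot",f)
print("railtopR",T([(431,0),(345,533)],340,130,3.75,.025),"end topL",T([(303,532)],340,130,3.75,.025))
b=T([(146,262),(325,320),(237,540),(66,484)],340,130,3.75,.075);print("box",b,b.mean(0),[np.linalg.norm(b[i]-b[(i+1)%4]) for i in range(4)])
print("door top edge inner/outer z175",T([(110,222),(70,220)],340,130,3.75,.175))
print("cab foot R",T([(457,283)],340,0,3.6,0),"panel bottom",T([(235,132),(705,180)],340,0,3.6,.192),"panel top",T([(340,5)],340,0,3.6,.31))
print("railfoot up",T([(405,165),(360,465)],340,0,3.6,0), "R",T([(463,170),(415,465)],340,0,3.6,.025))
P=cloud("wrist",d,o)
for u,v in [(470,20),(440,28),(390,240),(430,240),(450,100),(300,320),(280,250)]: print(u,v,P[v,u])
# panel plane points
Q=P[10:35,420:520].reshape(-1,3);Q=Q[(Q[:,2]>.2)&(Q[:,2]<.25)];print(len(Q),np.nanmedian(Q,0))
E
```

```text
railfoot [[0.602  0.0971 0.    ]
 [0.6007 0.0093 0.    ]]
railtopR [[ 0.6171  0.0974  0.025 ]
 [ 0.6126 -0.1344  0.025 ]] end topL [[ 0.5937 -0.135   0.025 ]]
box [[ 0.5016 -0.0108  0.075 ]
 [ 0.575  -0.0296  0.075 ]
 [ 0.5509 -0.1235  0.075 ]
 [ 0.4782 -0.1036  0.075 ]] [ 0.5264 -0.0669  0.075 ] [np.float64(0.07580257206169021), np.float64(0.09697352841746427), np.float64(0.07534366169513117), np.float64(0.09570288773733837)]
door top edge inner/outer z175 [[0.4703 0.0153 0.175 ]
 [0.4575 0.0151 0.175 ]]
cab foot R [[0.6337 0.1768 0.    ]] panel bottom [[0.4907 0.1811 0.192 ]
 [0.6328 0.1774 0.192 ]] panel top [[0.4857 0.1769 0.31  ]]
railfoot up [[0.6045 0.2223 0.    ]
 [0.6018 0.0984 0.    ]] R [[0.6204 0.2159 0.025 ]
 [0.6174 0.0986 0.025 ]]
470 20 [0.5315 0.1793 0.2647]
440 28 [0.514  0.179  0.2367]
390 240 [ 0.5246 -0.0706  0.0774]
430 240 [ 0.6022 -0.0795  0.0255]
450 100 [0.6035 0.1399 0.0261]
300 320 [ 0.3957 -0.2463  0.0045]
280 250 [ 0.3545 -0.1182  0.0019]
578 [0.5181 0.179  0.2351]
```

```bash
python3 g.py to .39 -.33 .40 91
```

```text
scaled [-0.6556 -0.0639  0.066 ] 0.0847 rows 8.0
```

Emit:
apply_moves(moves="-0.08 -0.008 0 0.01 -1; -0.16 -0.016 0.02 0.02 -1; -0.24 -0.024 0.03 0.03 -1; -0.32 -0.032 0.04 0.04 -1; -0.4 -0.04 0.05 0.05 -1; -0.48 -0.048 0.06 0.06 -1; -0.56 -0.056 0.066 0.07 -1; -0.64 -0.064 0.066 0.085 -1; -0.655 -0.064 0.066 0.085 -1; -0.655 -0.064 0.066 0.085 -1; -0.655 -0.064 0.066 0.085 -1; -0.655 -0.064 0.066 0.085 -1")

```text
time: 2.87
tool_pos: [0.3912, -0.3276, 0.401]
orientation: [180.0, -0.0, 91.2]
contact_force: [-0.4, 0.3, 0.0]
gripper_width: 0.0939
```

```bash
python3 g.py did -.655 -.064 .066 .085 cur;python3 - <<'E'
from h import *
import pickle
o=r.get_obs();p,d=r.read_camera("wrist");pickle.dump((o,p,d),open("pics/w2.pkl","wb"));cv2.imwrite("pics/w2.png",p);print(o["tool_pos"],o["orientation"],o["qvel"].round(2),o["joint_pos"].round(1))
E
```

```text
cmd [ 0.3899 -0.3297  0.4    90.99  ]
[ 0.39120935 -0.32759598  0.40103203] [ 1.79950440e+02 -4.98831808e-03  9.11985553e+01] [ 0.14 -0.77  0.11 -0.27 -0.11 -0.17] [-49.7  -0.6  76.9   0.  103.7 -50.9]
```

View pics/w2.png

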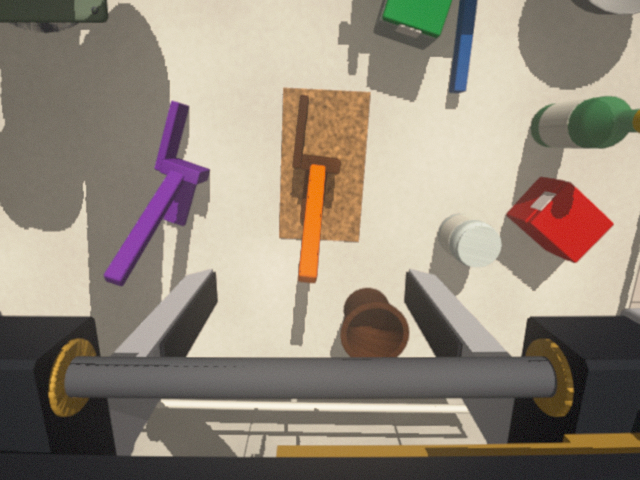

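```bash
python3 - <<'E'
from h import *
p=cv2.imread("pics/w2.png")
crop(p,270,380,80,290,2.85,"pics/e1.png")
E
```

```text
(no output)
```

View pics/e1.png

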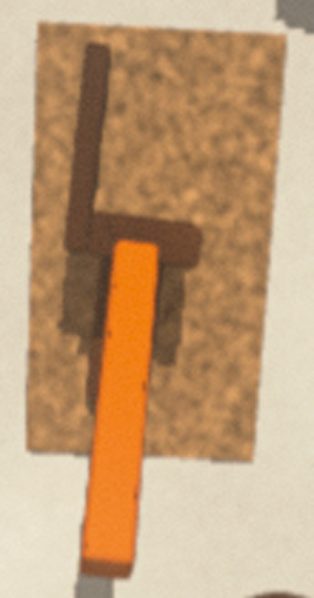

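```bash
cat >> h.py <<'E'
def wpix(o,X):
    from scipy.spatial.transform import Rotation as Ro
    c=r.calibration("wrist");T=c["tool_from_camera"];Rt=Ro.from_euler("xyz",o["orientation"],degrees=True).as_matrix()
    X=(np.atleast_2d(X)-o["tool_pos"])@Rt;X=(X-T[:3,3])@T[:3,:3]
    return cv2.projectPoints(X,np.zeros(3),np.zeros(3),c["K"],c["distortion"])[0][:,0]
def fitpose(o,M,uv,x0,z0=0,f_scale=1.):
    from scipy.optimize import least_squares
    M=np.float64(M)/1000
    def W(q):
        c,s=np.cos(q[2]),np.sin(q[2]);return np.c_[q[0]+c*M[:,0]-s*M[:,1],q[1]+s*M[:,0]+c*M[:,1],M[:,2]+z0]
    g=least_squares(lambda q:(wpix(o,W(q))-uv).ravel(),x0,loss="soft_l1",x_scale=[.01,.01,.1])
    e=wpix(o,W(g.x))-uv
    return g.x,e
E
python3 - <<'E'
from h import *
import pickle
np.set_printoptions(suppress=True,precision=4)
o,p,d=pickle.load(open("pics/w2.pkl","rb"))
M=[(-12,80,50),(0,80,50),(55,0,60),(55,-20,60),(-12,-20,50),(13,-125,196),(35,-125,196),(13,-139,184.7),(35,-139,184.7)]
uv=cz([(86,43),(110,44),(201,224),(196,268),(66,250),(83,559),(133,563),(82,573),(131,577)],270,80,2.85)
q,e=fitpose(o,M,uv,[.39,-.28,-.02],.003);print("pusher",q,np.degrees(q[2]),e.round(1).tolist())
M=[(-65,115,3),(65,115,3),(65,-115,3),(-65,-115,3)]
q,e=fitpose(o,M,cz([(40,22),(286,37),(252,462),(27,452)],270,80,2.85),[.39,-.28,-.02],0);print("mat",q,np.degrees(q[2]),e.round(1).tolist())
# tin top, mortar via depth
P=cloud("wrist",d,o)
for u,v in [(475,245),(320,210),(310,265),(463,60)]: print(u,v,P[v,u])
# box and cabinet from w1
o,p,d=pickle.load(open("pics/w1.pkl","rb"))
M=[(-40,50,75),(40,50,75),(40,-50,75),(-40,-50,75)]
q,e=fitpose(o,M,cz([(146,262),(325,320),(237,540),(66,484)],340,130,3.75),[.52,-.06,-.2]);print("box",q,np.degrees(q[2]),e.round(1).tolist())
M=[(0,-80,0),(0,-170,0),(0,40,0),(18,-80,25),(18,-270,25),(18,30,25),(40,0,0),(40,0,192)]
M=[(40,0,0),(-113,0,192),(40,0,192),(-125,0,310)]
q,e=fitpose(o,M,np.r_[cz([(457,283),(235,132),(705,180),(340,5)],340,0,3.6)],[.6,.18,-.02]);print("cab",q,np.degrees(q[2]),e.round(1).tolist())
E
```

```text
pusher [ 0.3778 -0.2769 -0.0926] -5.307190850060338 [[-0.4, -0.9], [-0.1, -0.1], [0.8, 1.1], [0.6, 0.0], [-1.0, 0.3], [-0.6, -2.1], [1.4, -1.3], [-1.2, 1.1], [0.5, 1.7]]
mat [ 0.4094 -0.2991 -0.0271] -1.5518899381274704 [[-0.5, 0.3], [0.7, -0.3], [0.4, 0.1], [-0.6, -0.2]]
475 245 [ 0.6248 -0.3948  0.086 ]
320 210 [ 0.4036 -0.3427  0.1261]
310 265 [ 0.3922 -0.3954  0.1888]
463 60 [ 0.6014 -0.1421  0.0266]
box [ 0.5263 -0.0669 -0.2629] -15.064217363746906 [[-0.5, -1.8], [2.0, -0.3], [0.5, 1.3], [-2.4, 0.6]]
cab [0.6039 0.1777 0.0033] 0.1874536795085726 [[6.5, -0.2], [-0.3, 3.8], [10.1, 0.4], [-8.8, -1.2]]
```

```bash
python3 - <<'E'
from h import *
o=r.get_obs();print(o["tool_pos"],o["orientation"],o["time"])
E
python3 g.py to .3957 -.3433 .2 84.7 to .3957 -.3433 .094 84.7
```

```text
[ 0.39111751 -0.3276951   0.40123358] [1.79939276e+02 2.84187998e-02 9.11968239e+01] 2.9167
scaled [-0.0274  0.011   0.4   ] 0.2097 rows 5.0
scaled [-0.0274  0.011   0.612 ] 0.2097 rows 8.0
```

Emit:
apply_moves(moves="-0.01 0.005 0.08 0.1 -1; -0.0274 0.011 0.16 0.21 -1; -0.0274 0.011 0.24 0.21 -1; -0.0274 0.011 0.32 0.21 -1; -0.0274 0.011 0.36 0.21 -1; -0.0274 0.011 0.36 0.21 -1; -0.0274 0.011 0.36 0.21 -1; -0.0274 0.011 0.36 0.21 -1")

```text
time: 3.58
tool_pos: [0.3974, -0.3439, 0.2232]
orientation: [179.8, 0.2, 84.8]
contact_force: [-0.8, -0.5, -0.2]
gripper_width: 0.0939
```

```bash
python3 g.py did -.0274 .011 .36 .21 cur  to .3957 -.3433 .094 84.7;python3 - <<'E'
from h import *
import pickle
o=r.get_obs();p,d=r.read_camera("wrist");pickle.dump((o,p,d),open("pics/w3.pkl","wb"));cv2.imwrite("pics/w3.png",p);print(o["tool_pos"],o["orientation"])
E
```

```text
cmd [ 0.3957 -0.3433  0.22   84.69  ]
scaled [0.    0.    0.252] -0.0003 rows 4.0
[ 0.39735741 -0.34385632  0.22319774] [1.79814078e+02 1.77291812e-01 8.47781201e+01]
```

View pics/w3.png

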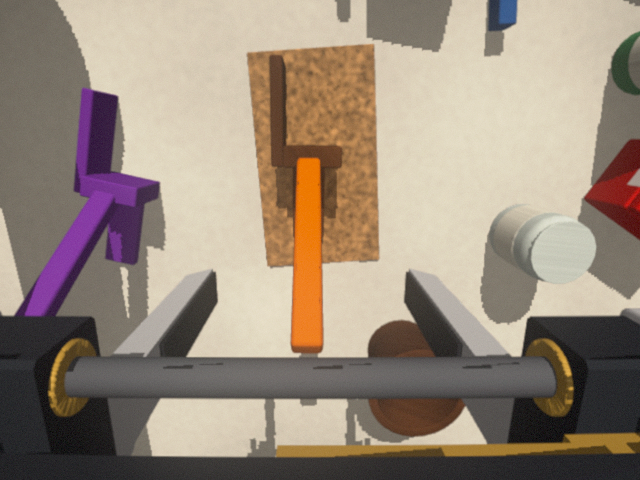

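Emit:
apply_moves(moves="0 0 0.08 0 -1; 0 0 0.16 0 -0.5; 0 0 0.23 0 -0.2; 0 0 0.252 0 0; 0 0 0.252 0 0; 0 0 0.252 0 1; 0 0 0.252 0 1; 0 0 0.252 0 1; 0 0 0.252 0 1; 0 0 0.252 0 1; 0 0 0.252 0 1; 0 0 0.252 0 1", grip_force=50)

```text
time: 4.63
tool_pos: [0.3961, -0.3437, 0.0949]
orientation: [180.0, 0.0, 84.7]
contact_force: [0.4, 0.0, -0.1]
gripper_width: 0.024
```

```bash
python3 g.py did 0 0 .252 0 cur;python3 - <<'E'
from h import *
import pickle
o=r.get_obs();p,d=r.read_camera("wrist");pickle.dump((o,p,d),open("pics/w4.pkl","wb"));cv2.imwrite("pics/w4.png",p);print(o["tool_pos"],o["orientation"])
E
```

```text
cmd [ 0.3957 -0.3433  0.094  84.69  ]
[ 0.39607014 -0.34372723  0.09488804] [1.79970100e+02 2.93229052e-02 8.46892614e+01]
```

View pics/w4.png

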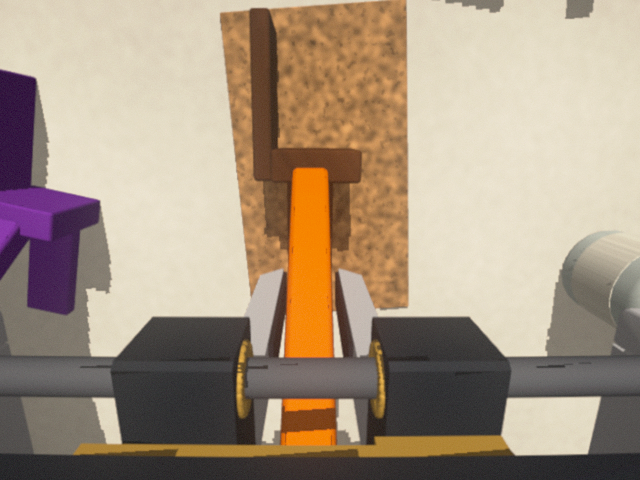

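Emit:
apply_moves(moves="0 0 0 0 1; 0 0 0 0 1; 0 0 -0.02 0 1; 0 0 -0.04 0 1; 0 0 -0.06 0 1; 0 0 -0.06 0 1; 0 0 -0.06 0 1")

```text
time: 5.27
tool_pos: [0.3966, -0.3443, 0.1258]
orientation: [179.9, 0.1, 84.7]
contact_force: [0.2, 0.5, -1.5]
gripper_width: 0.0213
```

```bash
python3 g.py did 0 0 -.06 0 cur;python3 - <<'E'
from h import *
import pickle
o=r.get_obs();p,d=r.read_camera("scene");np.save("pics/s5.npy",d);cv2.imwrite("pics/s5.png",p);crop(p,140,340,180,340,4,"pics/s5c.png");print(o["tool_pos"],o["orientation"])
E
```

```text
cmd [ 0.3957 -0.3433  0.124  84.69  ]
[ 0.39655399 -0.34432044  0.12575847] [1.79892202e+02 1.11182280e-01 8.46914296e+01]
```

View pics/s5c.png

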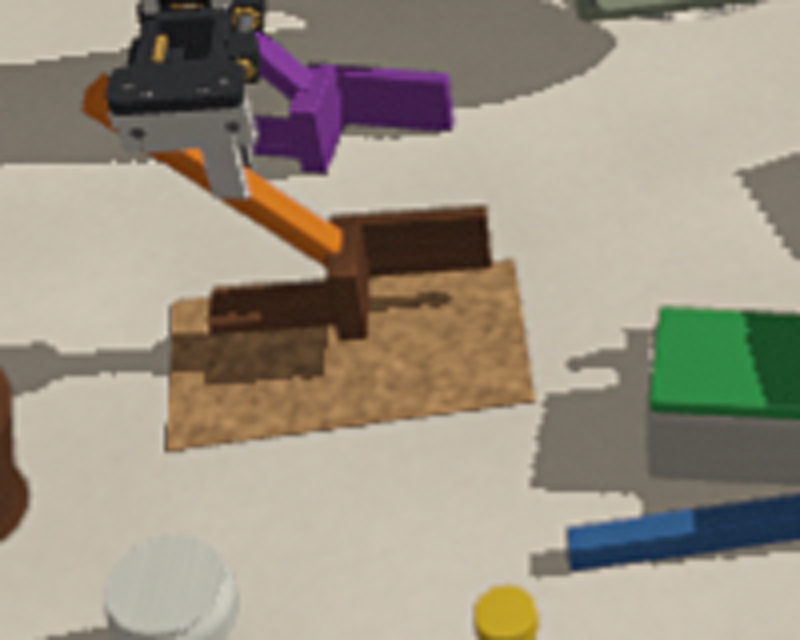

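```bash
python3 g.py to .4847 -.215 .114 88.8 to .4847 -.215 .092 88.8
```

```text
scaled [0.272  0.1535 0.02  ] -0.137 rows 4.0
scaled [0.272  0.1535 0.064 ] -0.137 rows 4.0
```

Emit:
apply_moves(moves="0.03 0.02 0 -0.02 1; 0.07 0.04 0 -0.04 1; 0.11 0.065 0 -0.06 1; 0.15 0.085 0 -0.08 1; 0.19 0.11 0 -0.1 1; 0.23 0.13 0 -0.12 1; 0.26 0.147 0.01 -0.137 1; 0.272 0.1535 0.03 -0.137 1; 0.272 0.1535 0.05 -0.137 1; 0.272 0.1535 0.064 -0.137 1; 0.272 0.1535 0.064 -0.137 1; 0.272 0.1535 0.064 -0.137 1")

```text
time: 6.32
tool_pos: [0.4862, -0.216, 0.094]
orientation: [179.8, -0.0, 88.7]
contact_force: [0.6, 3.5, 7.5]
gripper_width: 0.0214
```

```bash
python3 g.py did .272 .1535 .064 -.137 cur;python3 - <<'E'
from h import *
import pickle
o=r.get_obs();p,d=r.read_camera("wrist");pickle.dump((o,p,d),open("pics/w6.pkl","wb"));cv2.imwrite("pics/w6.png",p);print(o["tool_pos"],o["orientation"],o["contact_force"])
E
```

```text
cmd [ 0.4847 -0.215   0.092  88.8   ]
[ 0.48617871 -0.21602008  0.09397783] [ 1.79815756e+02 -1.15787188e-02  8.87123996e+01] [0.64631456 3.51019482 7.50569646]
```

View pics/w6.png

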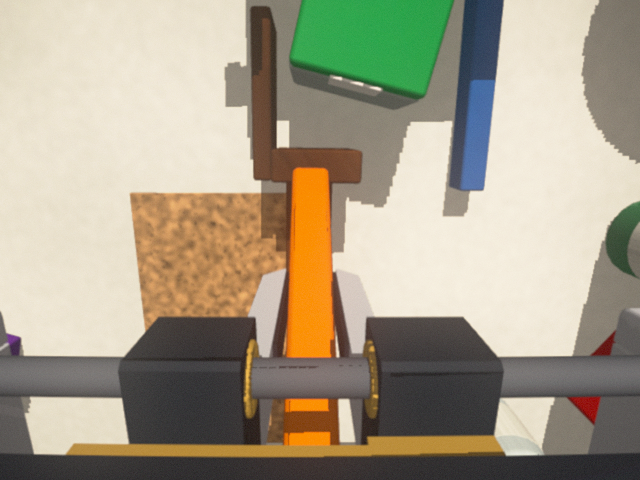

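```bash
python3 - <<'E'
from h import *
import pickle
o,p,d=pickle.load(open("pics/w6.pkl","rb"))
crop(p,240,540,0,200,2.65,"pics/f1.png")
E
```

```text
(no output)
```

View pics/f1.png

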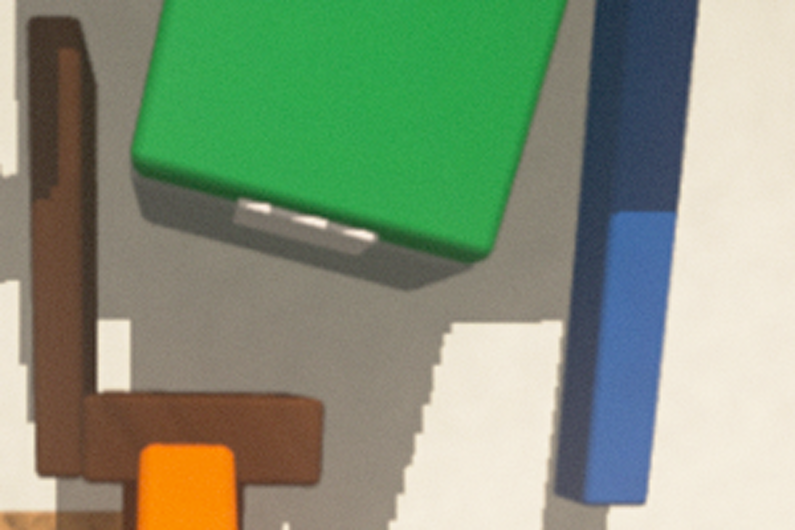

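```bash
python3 - <<'E'
from h import *
import pickle
np.set_printoptions(suppress=True,precision=4)
o,p,d=pickle.load(open("pics/w6.pkl","rb"))
def T(q,z): return ray("wrist",cz(q,240,0,2.65),z,o)
for a,z,n in [([(646,503),(698,0)],.025,"railR top"),([(585,502),(611,212)],.025,"railL top"),([(558,490),(598,0)],0,"railL foot"),([(84,475),(79,25)],.05,"cheek inner top"),([(38,475),(28,30)],.05,"cheek outer top"),([(135,165),(490,250),(166,0),(566,0)],.075,"box"),([(150,217),(408,289)],0,"boxfoot")]:
    q=T(a,z);print(n,q.tolist() if 0 else q.round(4).tolist(),"ang",np.degrees(np.arctan2(*(q[1]-q[0])[:2])).round(2))
E
```

```text
railR top [[0.6109, -0.1823, 0.025], [0.6136, -0.0599, 0.025]] ang 1.28
railL top [[0.5942, -0.1817, 0.025], [0.5957, -0.1083, 0.025]] ang 1.14
railL foot [[0.5958, -0.1813, 0.0], [0.5985, -0.0518, 0.0]] ang 1.16
cheek inner top [[0.4622, -0.1694, 0.05], [0.4655, -0.0708, 0.05]] ang 1.89
cheek outer top [[0.4511, -0.1692, 0.05], [0.4542, -0.0716, 0.05]] ang 1.83
box [[0.4779, -0.1046, 0.075], [0.551, -0.1223, 0.075], [0.485, -0.0743, 0.075], [0.564, -0.0756, 0.075]] ang 103.66
boxfoot [[0.4785, -0.104, 0.0], [0.55, -0.1243, 0.0]] ang 105.86
```

Emit:
apply_moves(moves="0 0.01 -0.003 -0.01 1; 0 0.025 -0.003 -0.02 1; 0 0.04 -0.003 -0.02 1; 0 0.055 -0.003 -0.02 1; 0 0.07 -0.003 -0.02 1; 0 0.08 -0.003 -0.02 1; 0 0.09 -0.003 -0.02 1; 0 0.09 -0.003 -0.02 1; 0 0.09 -0.003 -0.02 1")

```text
time: 7.12
tool_pos: [0.5304, -0.2159, 0.0937]
orientation: [180.0, -0.0, 89.4]
contact_force: [-0.8, 0.6, -2.6]
gripper_width: 0.0216
```

```bash
python3 g.py did 0 .09 -.003 -.02 cur;python3 - <<'E'
from h import *
import pickle
o=r.get_obs();p,d=r.read_camera("wrist");pickle.dump((o,p,d),open("pics/w7.pkl","wb"));cv2.imwrite("pics/w7.png",p);print(o["tool_pos"],o["orientation"],o["contact_force"],o["ft_torque"])
E
```

```text
cmd [ 0.5297 -0.2159  0.0935 89.4   ]
[ 0.5304317  -0.21589485  0.09372926] [ 1.79972031e+02 -2.38404603e-02  8.94017024e+01] [-0.83737095  0.63640667 -2.55233056] [-0.20673584  0.18629131 -0.03581149]
```

View pics/w7.png

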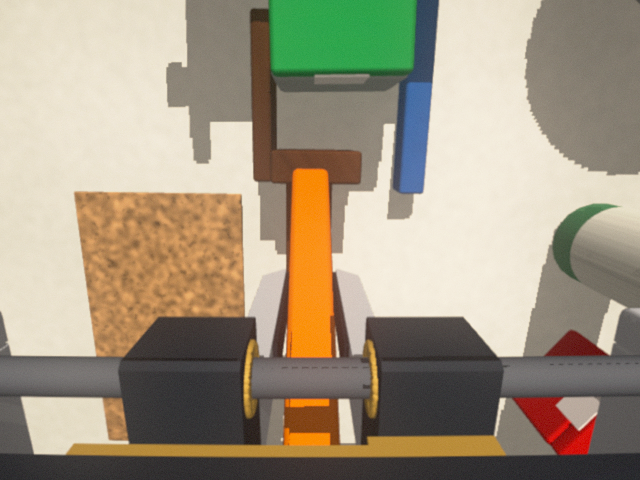

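Emit:
apply_moves(moves="0 0.004 0.002 0 1; 0 0.008 0.003 0 1; 0 0.008 0.003 0 1; 0 0.008 0.003 0 1")

```text
time: 7.5
tool_pos: [0.5333, -0.216, 0.0923]
orientation: [-179.9, -0.0, 89.4]
contact_force: [-2.4, -0.4, -1.7]
gripper_width: 0.0215
```

Emit:
apply_moves(moves="0 0.004 0 0 1; 0 0.006 0 0 1; 0 0.006 0 0 1; 0 0.006 0 0 1")

```text
time: 7.83
tool_pos: [0.537, -0.2163, 0.0925]
orientation: [180.0, 0.0, 89.4]
contact_force: [-2.3, -0.6, -0.9]
gripper_width: 0.0212
```

```bash
python3 g.py did 0 .014 .003 0 cur;python3 - <<'E'
from h import *
import pickle
o=r.get_obs();p,d=r.read_camera("wrist");pickle.dump((o,p,d),open("pics/w8.pkl","wb"));crop(p,230,460,0,200,3,"pics/w8.png");print(o["tool_pos"],o["orientation"],o["contact_force"],o["ft_torque"])
E
```

```text
cmd [ 0.5367 -0.216   0.092  89.4   ]
[ 0.53700558 -0.21632166  0.09248351] [1.79990247e+02 7.37804808e-03 8.93978277e+01] [-2.33324529 -0.62409662 -0.87144084] [-0.14075204  0.62557109  0.27597174]
```

View pics/w8.png

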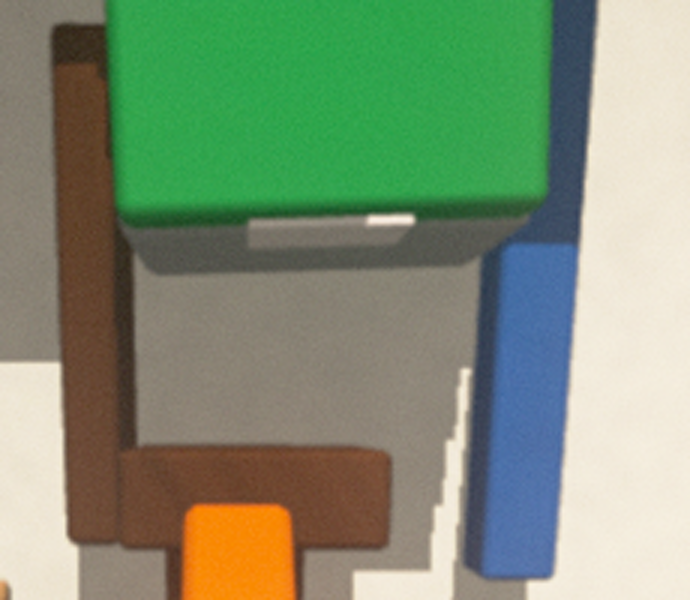

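Emit:
apply_moves(moves="0 0.003 0 0 1; 0 0.006 0 0 1; 0 0.006 0 0 1; 0 0.006 0 0 1")

```text
time: 8.22
tool_pos: [0.5394, -0.2161, 0.0922]
orientation: [-179.9, -0.0, 89.4]
contact_force: [-4.1, -0.3, -0.2]
gripper_width: 0.0213
```

Emit:
apply_moves(moves="0 0.002 0 0 1; 0 0.003 0 0 1; 0 0.003 0 0 1; 0 0.003 0 0 1")

```text
time: 8.55
tool_pos: [0.5407, -0.2157, 0.092]
orientation: [-179.9, -0.1, 89.4]
contact_force: [-3.9, 1.4, -1.8]
gripper_width: 0.0212
```

Emit:
apply_moves(moves="0 0.002 0 0 1; 0 0.003 0 0 1; 0 0.003 0 0 1; 0 0.003 0 0 1")

```text
time: 8.88
tool_pos: [0.5418, -0.2157, 0.0918]
orientation: [-179.9, -0.1, 89.4]
contact_force: [-4.8, 1.3, -0.9]
gripper_width: 0.0213
```

```bash
python3 g.py did 0 .012 0 0 cur;python3 - <<'E'
from h import *
import pickle
o=r.get_obs();p,d=r.read_camera("wrist");pickle.dump((o,p,d),open("pics/w9.pkl","wb"));crop(p,230,460,0,200,3,"pics/w9.png");print(o["tool_pos"],o["orientation"],o["contact_force"],o["ft_torque"])
E
```

```text
cmd [ 0.5427 -0.2161  0.092  89.4   ]
[ 0.5417987  -0.21565172  0.09183117] [-1.79851175e+02 -6.87446932e-02  8.94366742e+01] [-4.79931958  1.27829836 -0.90768178] [0.23467269 1.43147128 0.74750781]
```

View pics/w9.png

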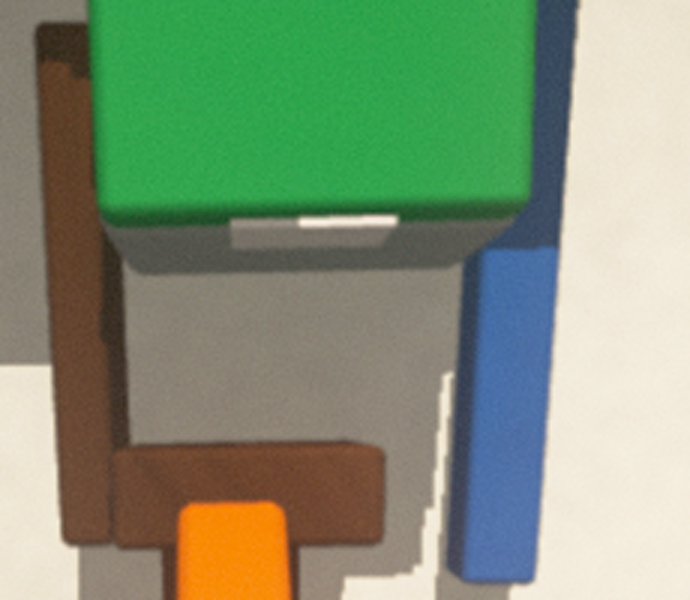

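```bash
python3 - <<'E'
from h import *
import pickle
np.set_printoptions(suppress=True,precision=4)
o,p,d=pickle.load(open("pics/w9.pkl","rb"))
def T(q,z): return ray("wrist",cz(q,230,0,3),z,o)
for a,z,n in [([(532,577),(574,0)],.025,"railR top"),([(447,570),(466,260)],0,"railL foot"),([(113,540),(92,75)],.05,"cheek inner top"),([(63,540),(37,40)],.05,"cheek outer top"),([(102,210),(90,0)],.075,"boxL"),([(531,200),(537,0)],.075,"boxR"),([(135,273),(460,268)],0,"boxfoot"),([(118,445),(382,448)],.06,"heel")]:
    q=T(a,z);print(n,q.round(4).tolist(),"ang",np.degrees(np.arctan2(*(q[1]-q[0])[:2])).round(2))
E
```

```text
railR top [[0.6101, -0.1814, 0.025], [0.6131, -0.0588, 0.025]] ang 1.38
railL foot [[0.5944, -0.1827, 0.0], [0.5965, -0.1076, 0.0]] ang 1.62
cheek inner top [[0.5146, -0.1696, 0.05], [0.5136, -0.0795, 0.05]] ang -0.65
cheek outer top [[0.504, -0.1695, 0.05], [0.5031, -0.0731, 0.05]] ang -0.49
boxL [[0.5175, -0.1084, 0.075], [0.5167, -0.0744, 0.075]] ang -1.49
boxR [[0.5942, -0.1073, 0.075], [0.5937, -0.075, 0.075]] ang -0.81
boxfoot [[0.5163, -0.11, 0.0], [0.5951, -0.1095, 0.0]] ang 89.62
heel [[0.5174, -0.1497, 0.06], [0.5701, -0.1507, 0.06]] ang 91.11
```

Emit:
apply_moves(moves="0 -0.006 0 0 1; 0 -0.01 0 0.02 1; 0.015 -0.01 0 0.03 1; 0.03 -0.01 0 0.03 1; 0.045 -0.01 0 0.03 1; 0.06 -0.01 0 0.03 1; 0.07 -0.009 0 0.03 1; 0.072 -0.006 0 0.03 1; 0.072 -0.003 0 0.03 1; 0.072 -0.003 0 0.03 1", grip_force=60)

```text
time: 9.77
tool_pos: [0.5401, -0.1795, 0.0921]
orientation: [-179.7, -0.0, 88.6]
contact_force: [-6.5, -0.8, 0.5]
gripper_width: 0.0211
```

```bash
python3 g.py did .072 -.003 0 .03 cur;python3 - <<'E'
from h import *
import pickle
o=r.get_obs();p,d=r.read_camera("wrist");pickle.dump((o,p,d),open("pics/w10.pkl","wb"));crop(p,230,460,0,200,3,"pics/w10.png");print(o["tool_pos"],o["orientation"],o["contact_force"],o["ft_torque"])
E
```

```text
cmd [ 0.5415 -0.1801  0.092  88.5   ]
[ 0.54012417 -0.1795083   0.09209666] [-1.79748559e+02 -2.94853600e-02  8.85853336e+01] [-6.51951558 -0.84194212  0.50205285] [-0.35487337  1.85622719  0.55705756]
```

View pics/w10.png

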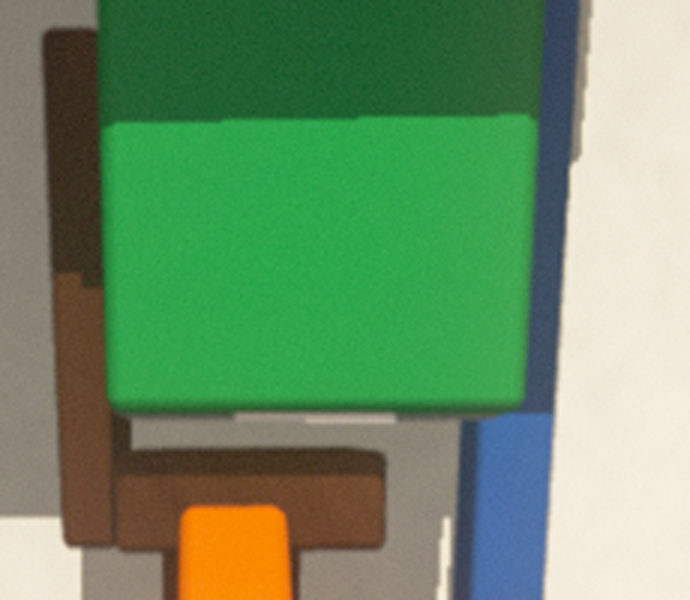

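```bash
cat > m.py <<'E'
from h import *
import pickle,sys
np.set_printoptions(suppress=True,precision=4)
def rep(f,x0,y0,s,L):
    o,p,d=pickle.load(open(f,"rb"))
    for a,z,n in L:
        q=ray("wrist",cz(a,x0,y0,s),z,o);print(n,q.round(4).tolist(),"ang",np.degrees(np.arctan2(*(q[1]-q[0])[:2])).round(2))
E
python3 - <<'E'
from m import *
rep("pics/w10.pkl",230,0,3,[([(545,600),(585,0)],.025,"railR"),([(110,395),(98,0)],.075,"boxL"),([(525,395),(546,0)],.075,"boxR"),([(112,402),(524,402)],.075,"boxrear"),([(115,545),(98,60)],.05,"cheek in"),([(65,540),(44,40)],.05,"cheek out"),([(118,475),(384,475)],.06,"heelfront?"),([(120,452),(384,455)],.06,"heelfront2")])
E
```

```text
railR [[0.6122, -0.1519, 0.025], [0.616, -0.0239, 0.025]] ang 1.7
boxL [[0.5173, -0.1039, 0.075], [0.5184, -0.0378, 0.075]] ang 1.0
boxR [[0.5941, -0.1057, 0.075], [0.5957, -0.0396, 0.075]] ang 1.34
boxrear [[0.5176, -0.1052, 0.075], [0.594, -0.1069, 0.075]] ang 91.29
cheek in [[0.5139, -0.1341, 0.05], [0.5151, -0.0402, 0.05]] ang 0.76
cheek out [[0.5033, -0.1328, 0.05], [0.5048, -0.0364, 0.05]] ang 0.92
heelfront? [[0.5164, -0.1191, 0.06], [0.5698, -0.1204, 0.06]] ang 91.31
heelfront2 [[0.517, -0.1146, 0.06], [0.5698, -0.1164, 0.06]] ang 91.96
```

Emit:
apply_moves(moves="0.006 0 0 0 1; 0.016 0 0 0 1; 0.032 0 0 0 1; 0.05 0 0 0 1; 0.07 0 0 0 1; 0.09 0 0 0 1; 0.11 0 0 0 1; 0.13 0 0 0 1; 0.15 -0.001 0 0 1; 0.168 -0.001 0 0 1; 0.18 -0.001 0 0 1; 0.18 -0.001 0 0 1")

```text
time: 10.82
tool_pos: [0.542, -0.0909, 0.0929]
orientation: [-179.8, 0.2, 88.6]
contact_force: [-9.1, -4.9, 1.4]
gripper_width: 0.0215
```

```bash
python3 g.py did .18 -.001 0 0 cur;python3 - <<'E'
from h import *
import pickle
o=r.get_obs();p,d=r.read_camera("wrist");pickle.dump((o,p,d),open("pics/w11.pkl","wb"));cv2.imwrite("pics/w11.png",p);print(o["tool_pos"],o["orientation"],o["contact_force"],o["ft_torque"])
p,d=r.read_camera("scene");cv2.imwrite("pics/s11.png",p)
E
```

```text
cmd [ 0.5434 -0.0901  0.092  88.5   ]
[ 0.54201989 -0.09091163  0.09287526] [-1.79788651e+02  1.76628841e-01  8.85997163e+01] [-9.07235011 -4.85964423  1.44322235] [-1.28059886  2.10672491  0.45835295]
```

View pics/w11.png

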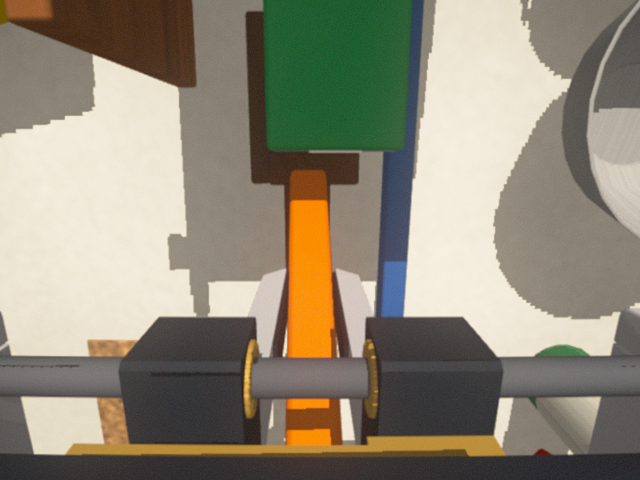

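View pics/s11.png

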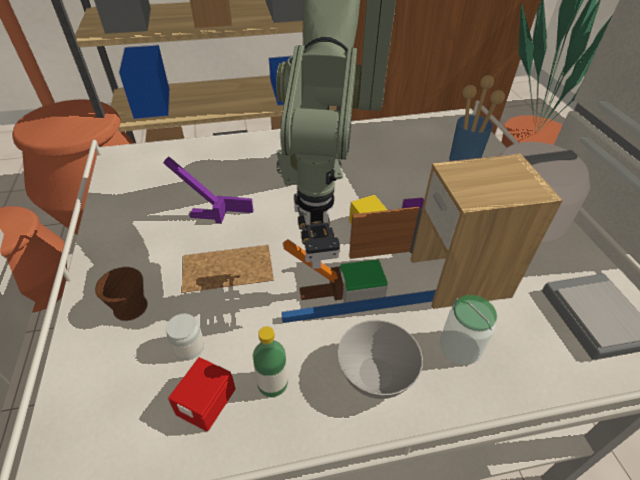

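Emit:
apply_moves(moves="0.01 -0.001 0 0 1; 0.03 -0.001 0 0 1; 0.05 -0.001 0 0 1; 0.07 -0.001 0 0 1; 0.09 -0.001 0 0 1; 0.11 -0.001 0 0 1; 0.13 -0.001 0 0 1; 0.15 -0.002 0 0 1; 0.165 -0.002 0 0 1; 0.17 -0.002 0 0 1; 0.17 -0.002 0 0 1")

```text
time: 11.83
tool_pos: [0.5438, -0.0054, 0.0927]
orientation: [-179.9, 0.1, 88.6]
contact_force: [-4.9, -4.6, 0.7]
gripper_width: 0.0214
```

Emit:
apply_moves(moves="0.01 0 0 0 1; 0.03 0 0 0 1; 0.05 0 0 0 1; 0.07 0 0 0 1; 0.09 0 0 0 1; 0.105 0 0 0 1; 0.115 -0.001 0 0 1; 0.12 -0.001 0 0 1; 0.12 -0.001 0 0 1")

```text
time: 12.58
tool_pos: [0.5451, 0.0549, 0.0926]
orientation: [-179.9, 0.1, 88.6]
contact_force: [-3.9, -4.7, 1.2]
gripper_width: 0.0212
```

```bash
python3 g.py did .17 -.002 0 0 did .12 -.001 0 0 cur;python3 - <<'E'
from h import *
import pickle
o=r.get_obs();p,d=r.read_camera("wrist");pickle.dump((o,p,d),open("pics/w12.pkl","wb"));cv2.imwrite("pics/w12.png",p);print(o["tool_pos"],o["orientation"],o["contact_force"],o["ft_torque"],o["joint_pos"])
p,d=r.read_camera("scene");crop(p,260,500,130,330,3.3,"pics/s12.png")
E
```

```text
cmd [5.457e-01 5.490e-02 9.200e-02 8.850e+01]
[0.54512687 0.05493702 0.09262046] [-1.79899908e+02  5.67573445e-02  8.85562098e+01] [-3.89940921 -4.70607416  1.17855665] [-1.0030176   1.33818426  0.39637437] [-3.25701280e+00  1.39436677e+01  9.71818547e+01 -6.41689038e-02
  6.89727353e+01 -1.79009709e+00]
```

View pics/w12.png

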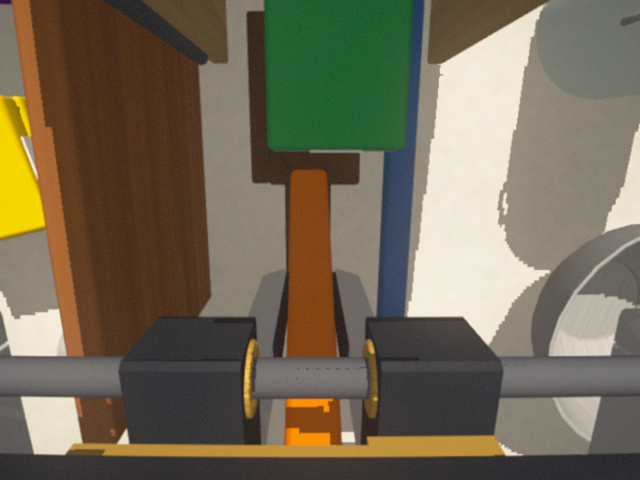

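View pics/s12.png

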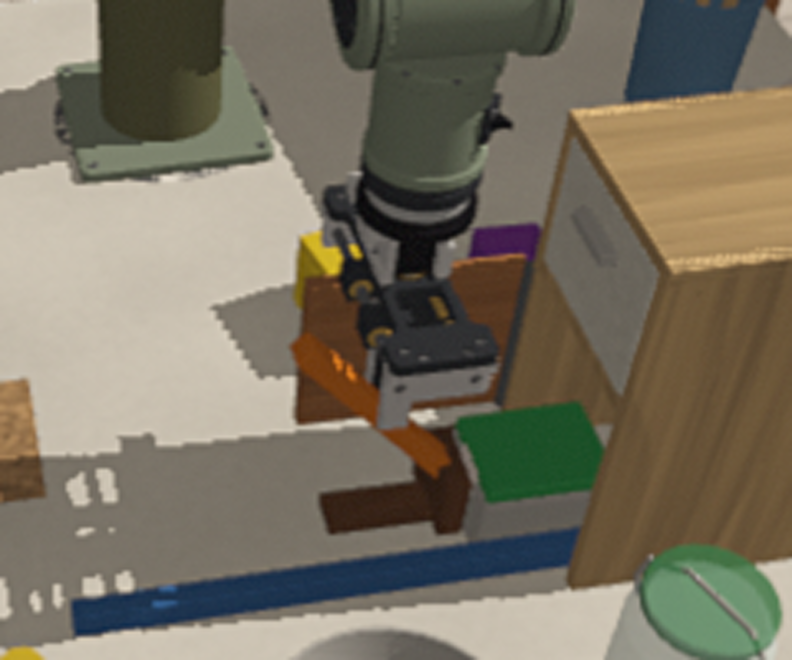

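```bash
python3 - <<'E'
from m import *
o,p,d=pickle.load(open("pics/w1.pkl","rb"));P=cloud("wrist",d,o)
Q=P[0:60,400:560].reshape(-1,3);Q=Q[(Q[:,2]>.195)&(Q[:,2]<.30)&(Q[:,1]<.2)&(Q[:,1]>.14)]
A=np.c_[Q[:,0],np.ones(len(Q))];c=np.polyfit(Q[:,0],Q[:,1],1);print("panel y=",c,np.degrees(np.arctan(c[0])))
res=Q[:,1]-np.polyval(c,Q[:,0])
for zz in np.arange(.2,.3,.006):
    m=(Q[:,2]>zz)&(Q[:,2]<zz+.006);print(zz.round(3),m.sum(),np.percentile(res[m],[5,50]).round(4) if m.sum() else "", Q[m][res[m]<-.005][:,0].round(3)[:3])
print("panel at x=.55",np.polyval(c,.55))
o,p,d=pickle.load(open("pics/w12.pkl","rb"));
rep("pics/w12.pkl",0,0,1,[([(268,148),(405,148)],.075,"boxrear"),([(268,145),(264,0)],.075,"boxL"),([(405,145),(412,0)],.075,"boxR"),([(247,183),(358,183)],.055,"heel rear"),([(252,180),(248,15)],.05,"cheek out")])
E
```

```text
panel y= [-0.0473  0.2035] -2.709975422480246
0.2 239 [-0.0001  0.0009] []
0.206 266 [-0.0002  0.001 ] []
0.212 280 [-0.0003  0.0012] []
0.218 297 [-0.0005  0.0013] []
0.224 246 [-0.0007  0.0007] []
0.23 224 [-0.001   0.0005] []
0.236 238 [-0.001   0.0005] []
0.242 227 [-0.0009  0.0005] []
0.248 248 [-0.0009  0.0005] []
0.254 230 [-0.0007  0.0005] []
0.26 242 [-0.0007  0.0006] []
0.266 344 [-0.011 -0.   ] [0.535 0.535 0.535]
0.272 1216 [-0.0106 -0.0035] [0.537 0.535 0.535]
0.278 398 [-0.0008  0.0007] [0.543 0.565 0.567]
0.284 391 [-0.0004  0.0007] []
0.29 397 [-0.0005  0.0007] []
0.296 320 [-0.0004  0.001 ] []
panel at x=.55 0.17746308458179533
boxrear [[0.5228, 0.1214, 0.075], [0.5998, 0.1196, 0.075]] ang 91.31
boxL [[0.5229, 0.1231, 0.075], [0.5244, 0.1965, 0.075]] ang 1.17
boxR [[0.5998, 0.1213, 0.075], [0.6011, 0.1948, 0.075]] ang 1.01
heel rear [[0.5063, 0.1, 0.055], [0.5759, 0.0984, 0.055]] ang 91.35
cheek out [[0.5088, 0.1013, 0.05], [0.5121, 0.1969, 0.05]] ang 1.97
```

```bash
python3 g.py to .544 -.0155 .183 88.6
```

```text
scaled [-0.1409  0.0003 -0.182 ] -0.0033 rows 3.0
```

Emit:
apply_moves(moves="0 0 0 0 0; 0 0 0 0 0; 0 0 0 0 0; 0 0 0 0 0; -0.035 0 -0.045 0 0; -0.07 0 -0.09 0 0; -0.106 0 -0.136 0 0; -0.14 0 -0.182 0 0; -0.14 0 -0.182 0 0; -0.14 0 -0.182 0 0; -0.14 0 -0.182 0 0; -0.14 0 -0.182 0 0")

```text
time: 13.68
tool_pos: [0.543, -0.0142, 0.1817]
orientation: [-179.8, -0.1, 88.5]
contact_force: [-0.4, -0.2, -1.0]
gripper_width: 0.0474
```

```bash
python3 g.py did -.14 0 -.182 0 cur;python3 - <<'E'
from h import *
import pickle
o=r.get_obs();p,d=r.read_camera("wrist");pickle.dump((o,p,d),open("pics/w13.pkl","wb"));cv2.imwrite("pics/w13.png",p);print(o["tool_pos"],o["orientation"],o["contact_force"])
p,d=r.read_camera("scene");crop(p,260,500,130,330,3.3,"pics/s13.png")
E
```

```text
cmd [ 5.439e-01 -1.510e-02  1.830e-01  8.850e+01]
[ 0.54300364 -0.01421241  0.18169971] [-1.79838681e+02 -6.33381864e-02  8.85389713e+01] [-0.36272666 -0.1512186  -0.9954116 ]
```

View pics/w13.png

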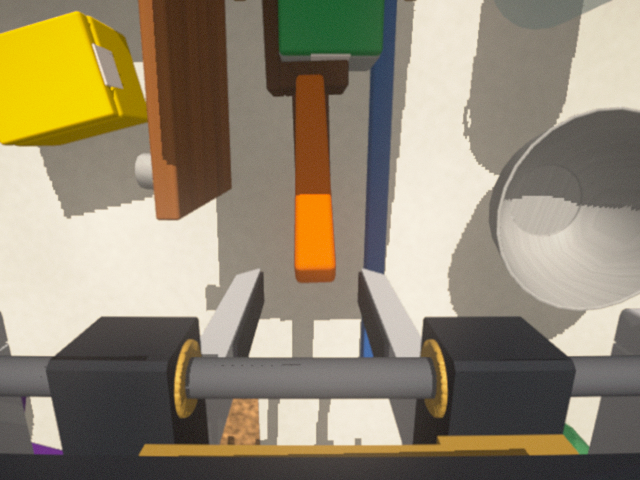

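View pics/s13.png

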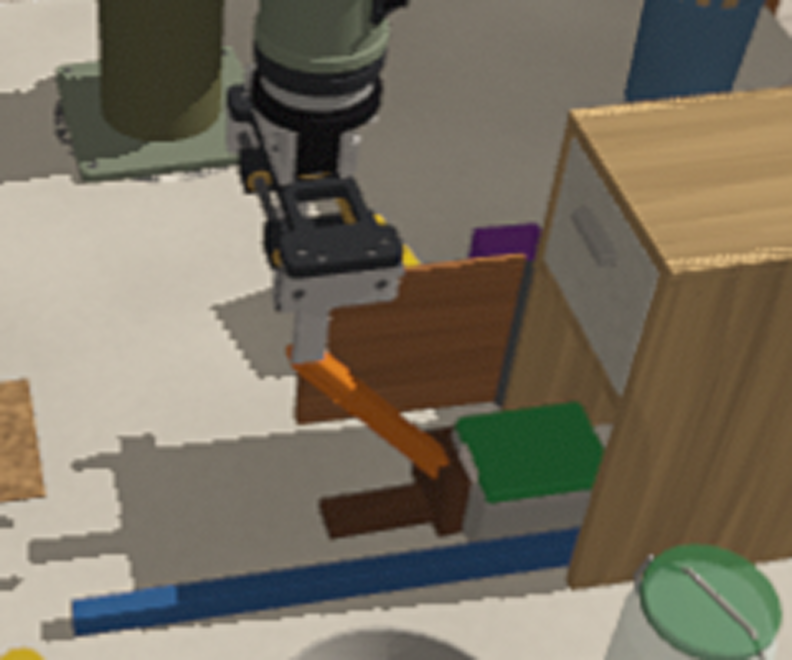

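```bash
python3 - <<'E'
from m import *
rep("pics/w13.pkl",0,0,1,[([(297,271),(335,270)],.196,"cap top edge"),([(297,280),(334,280)],.1847,"cap low edge"),([(279,50),(381,55)],.075,"boxrear"),([(380,50),(384,0)],.075,"boxR")])
E
```

```text
cap top edge [[0.5362, -0.0099, 0.196], [0.5559, -0.0098, 0.196]] ang 89.72
cap low edge [[0.5354, -0.0191, 0.1847], [0.556, -0.0196, 0.1847]] ang 91.3
boxrear [[0.5224, 0.1224, 0.075], [0.5987, 0.1171, 0.075]] ang 93.97
boxR [[0.5979, 0.1206, 0.075], [0.6003, 0.1544, 0.075]] ang 4.06
```

Emit:
apply_moves(moves="0 0.004 0 0 0; 0 0.004 0 0 0.3; 0 0.004 0 0 1; 0 0.004 0 0 1; 0 0.004 0 0 1; 0 0.004 0 0 1; 0 0.004 0 0 1; 0 0.004 0 0 1", grip_force=60)

```text
time: 14.45
tool_pos: [0.5461, -0.0154, 0.1835]
orientation: [180.0, 0.0, 88.5]
contact_force: [0.2, 0.5, -0.4]
gripper_width: 0.0041
```

```bash
python3 g.py did 0 .004 0 0 cur
```

```text
cmd [ 5.459e-01 -1.510e-02  1.830e-01  8.850e+01]
```

```bash
python3 - <<'E'
from h import *
import pickle
o=r.get_obs();p,d=r.read_camera("wrist");pickle.dump((o,p,d),open("pics/w14.pkl","wb"));cv2.imwrite("pics/w14.png",p);print(o["tool_pos"],o["orientation"],o["contact_force"],o["gripper_width"])
p,d=r.read_camera("scene");crop(p,300,420,170,300,5,"pics/s14.png")
E
```

```text
[ 0.54609558 -0.0153915   0.18351421] [1.79993321e+02 2.65955468e-03 8.84963360e+01] [ 0.15953422  0.54800873 -0.3850351 ] 0.004097752707066848
```

View pics/w14.png

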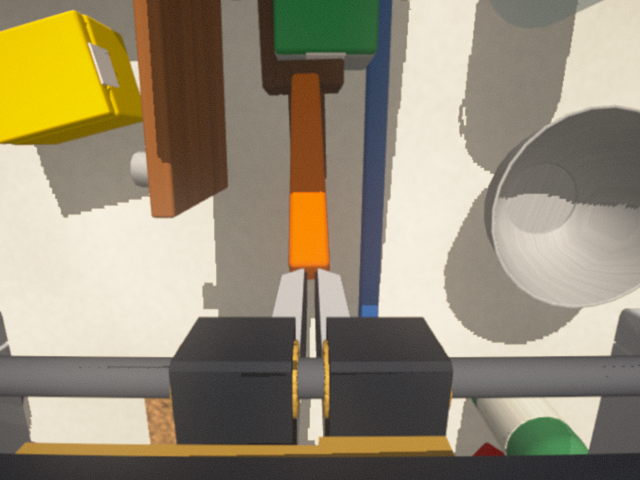

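View pics/s14.png

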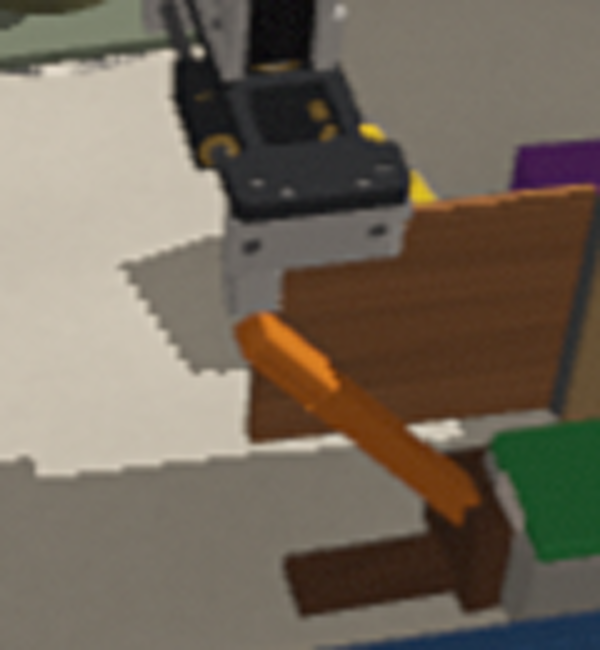

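```bash
python3 - <<'E'
from m import *
for f in ["pics/w13.pkl","pics/w14.pkl"]:
    o,p,d=pickle.load(open(f,"rb"));P=cloud("wrist",d,o)
    for v in [150,200,230,250,260,265,268,272,275,278]: print(v,P[v,313].round(4))
E
```

```text
150 [0.546  0.0498 0.1305]
200 [0.5453 0.022  0.1624]
230 [0.545  0.0078 0.1789]
250 [ 0.5447 -0.0008  0.1891]
260 [ 0.5446 -0.0048  0.1939]
265 [ 0.5446 -0.0072  0.1951]
268 [ 0.5445 -0.0083  0.1967]
272 [ 0.5445 -0.0109  0.1955]
275 [ 0.5445 -0.0128  0.1947]
278 [ 0.5444 -0.0158  0.1911]
150 [0.5493 0.0486 0.1316]
200 [0.5485 0.0207 0.1636]
230 [0.5481 0.0064 0.1799]
250 [ 0.5478 -0.002   0.1906]
260 [ 0.5477 -0.0055  0.197 ]
265 [ 0.5476 -0.0085  0.1964]
268 [ 0.5476 -0.0104  0.1957]
272 [ 0.5475 -0.0134  0.1934]
275 [ 0.5475 -0.016   0.1908]
278 [ 0.5474 -0.0181  0.1899]
```

```bash
python3 g.py to .5475 -.009 .168 88.6
```

```text
scaled [0.0123 0.0029 0.03  ] -0.0033 rows 1.0
```

Emit:
apply_moves(moves="0 0 0 0 0; 0 0 0 0 0; 0 0 0 0 0; 0 0 0 0 0; 0.006 0.002 0.015 0 0; 0.012 0.002 0.03 0 0; 0.012 0.002 0.03 0 0.4; 0.012 0.002 0.03 0 1; 0.012 0.002 0.03 0 1; 0.012 0.002 0.03 0 1; 0.012 0.002 0.03 0 1; 0.012 0.002 0.03 0 1")

```text
time: 15.55
tool_pos: [0.5472, -0.0093, 0.1683]
orientation: [-180.0, -0.0, 88.5]
contact_force: [0.5, 0.2, -1.4]
gripper_width: 0.0197
```

```bash
python3 g.py did .012 .002 .03 0 cur;python3 - <<'E'
from h import *
import pickle
o=r.get_obs();p,d=r.read_camera("wrist");pickle.dump((o,p,d),open("pics/w15.pkl","wb"));cv2.imwrite("pics/w15.png",p);print(o["tool_pos"],o["orientation"],o["contact_force"],o["gripper_width"])
p,d=r.read_camera("scene");crop(p,300,420,170,300,5,"pics/s15.png")
E
```

```text
cmd [ 5.47e-01 -9.10e-03  1.68e-01  8.85e+01]
[ 0.54715265 -0.0093223   0.16834678] [-1.79986768e+02 -1.05019507e-02  8.84939533e+01] [ 0.53066843  0.22577452 -1.43079611] 0.01973008407779761
```

View pics/w15.png

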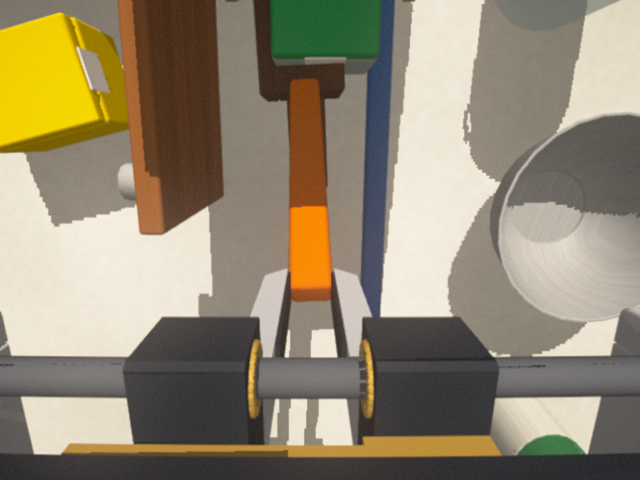

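View pics/s15.png

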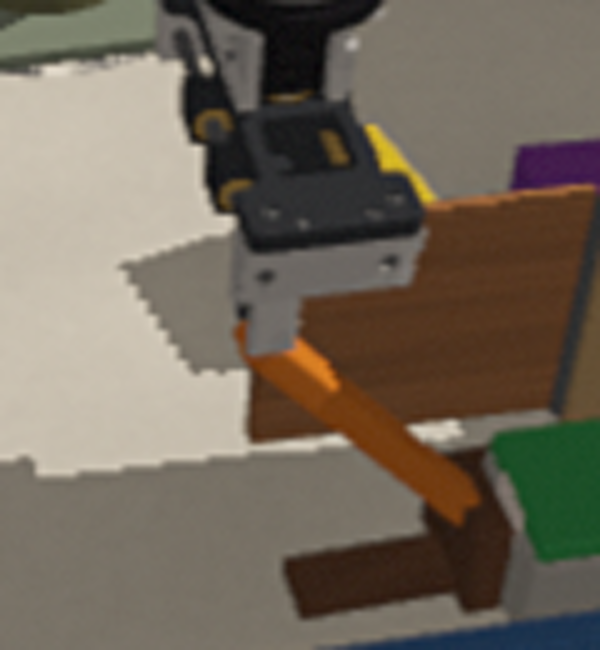

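Emit:
apply_moves(moves="0 0.002 0 0 1; 0.008 0.002 0 0 1; 0.02 0.002 0 0 1; 0.036 0.002 0 0 1; 0.052 0.002 0 0 1; 0.068 0.002 0 0 1; 0.084 0.002 0 0 1; 0.1 0.001 0 0 1; 0.116 0.001 0 0 1; 0.126 0.001 0 0 1; 0.13 0.001 0 0 1; 0.13 0.001 0 0 1")

```text
time: 16.65
tool_pos: [0.5493, 0.0565, 0.1685]
orientation: [-180.0, -0.0, 88.6]
contact_force: [0.1, -3.5, 3.1]
gripper_width: 0.0199
```

```bash
python3 g.py did .13 .001 0 0 cur;python3 - <<'E'
from h import *
import pickle
o=r.get_obs();p,d=r.read_camera("wrist");pickle.dump((o,p,d),open("pics/w16.pkl","wb"));cv2.imwrite("pics/w16.png",p);print(o["tool_pos"],o["orientation"],o["contact_force"],o["gripper_width"])
p,d=r.read_camera("scene");crop(p,300,500,130,330,3,"pics/s16.png")
E
```

```text
cmd [5.492e-01 5.580e-02 1.680e-01 8.850e+01]
[0.54933998 0.05648912 0.16846072] [-1.79990026e+02 -3.12445770e-02  8.85553700e+01] [ 0.05780363 -3.47095809  3.07363234] 0.01987986502498358
```

View pics/w16.png

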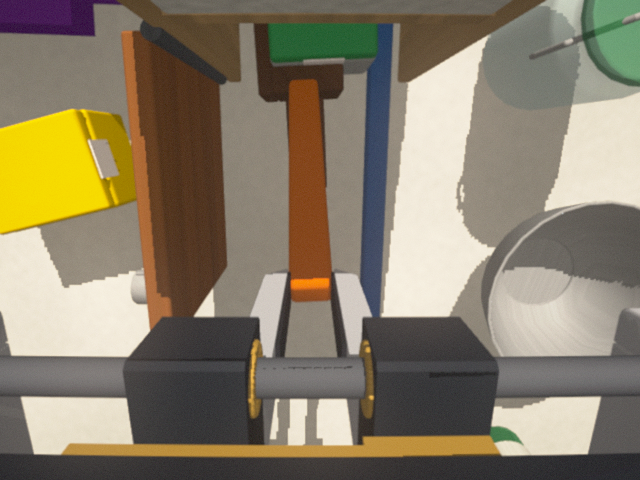

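View pics/s16.png

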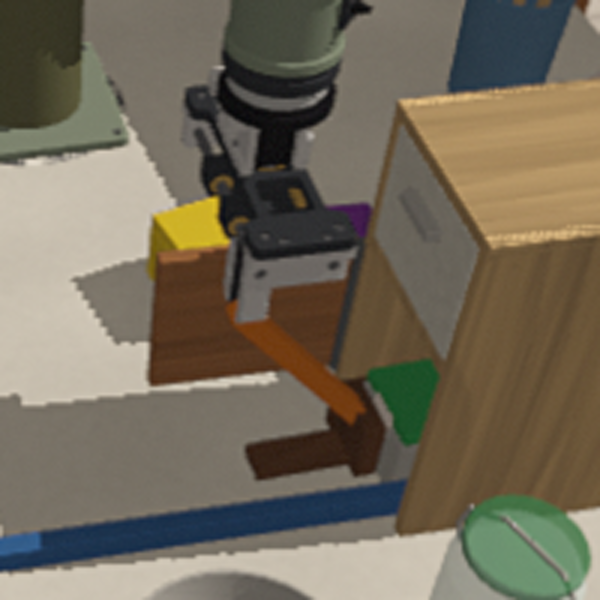

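```bash
python3 - <<'E'
from m import *
o,p,d=pickle.load(open("pics/w16.pkl","rb"));crop(p,240,410,0,120,4.6,"pics/w16c.png")
E
```

```text
(no output)
```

View pics/w16c.png

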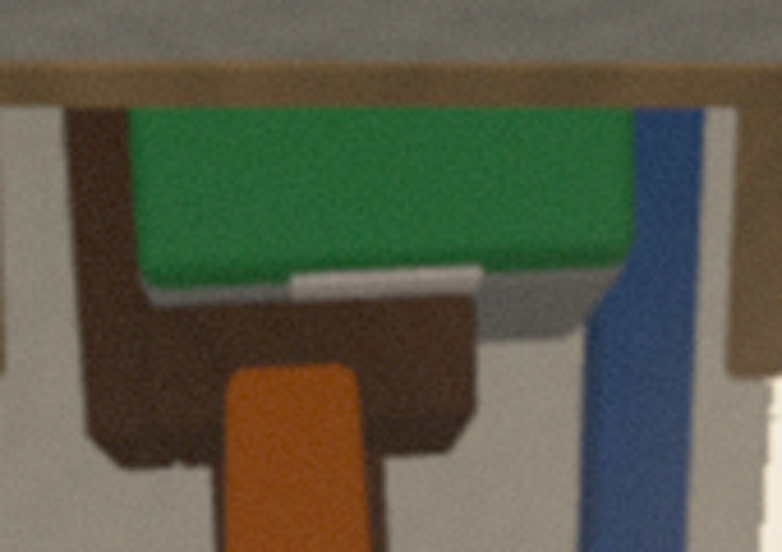

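```bash
python3 - <<'E'
from m import *
rep("pics/w16.pkl",240,0,4.6,[([(150,283),(620,260)],.07,"boxrear"),([(132,110),(142,260)],.075,"boxL"),([(634,110),(628,240)],.075,"boxR"),([(125,466),(440,452)],.06,"heel rear"),([(66,110),(92,430)],.05,"cheek out"),([(703,110),(688,540)],.025,"railR"),([(582,540),(586,330)],0,"raiL foot"),([(480,338),(572,336)],.0,"boxfoot"),([(160,305),(472,297)],.06,"heelfront"),([(0,105),(780,106)],.192,"panel bottom")])
for f in ["pics/w15.pkl","pics/w13.pkl"]:
    o,p,d=pickle.load(open(f,"rb"));crop(p,240,410,0,120,4.6,f[:-4]+"c.png")
E
```

```text
boxrear [[0.5243, 0.1838, 0.07], [0.599, 0.1854, 0.07]] ang 88.72
boxL [[0.5231, 0.2077, 0.075], [0.5236, 0.1862, 0.075]] ang 178.57
boxR [[0.6001, 0.2059, 0.075], [0.5994, 0.1873, 0.075]] ang -177.94
heel rear [[0.5179, 0.1572, 0.06], [0.5708, 0.1581, 0.06]] ang 88.97
cheek out [[0.5097, 0.2148, 0.05], [0.5114, 0.1642, 0.05]] ang 178.14
railR [[0.6207, 0.2191, 0.025], [0.6197, 0.1449, 0.025]] ang -179.19
raiL foot [[0.6031, 0.1467, 0.0], [0.6036, 0.1865, 0.0]] ang 0.61
boxfoot [[0.5826, 0.1854, 0.0], [0.6008, 0.1854, 0.0]] ang 90.07
heelfront [[0.5249, 0.1823, 0.06], [0.5763, 0.1823, 0.06]] ang 90.01
panel bottom [[0.522, 0.1764, 0.192], [0.5944, 0.1746, 0.192]] ang 91.39
```

View pics/w15c.png

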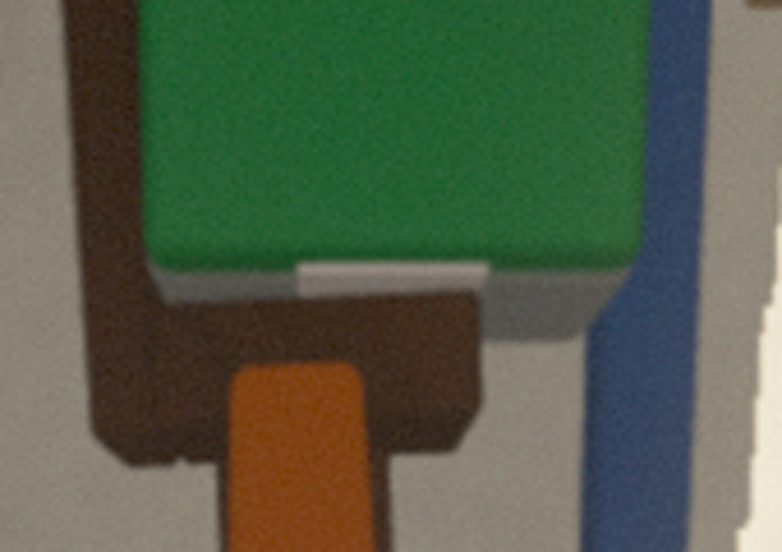

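View pics/w13c.png

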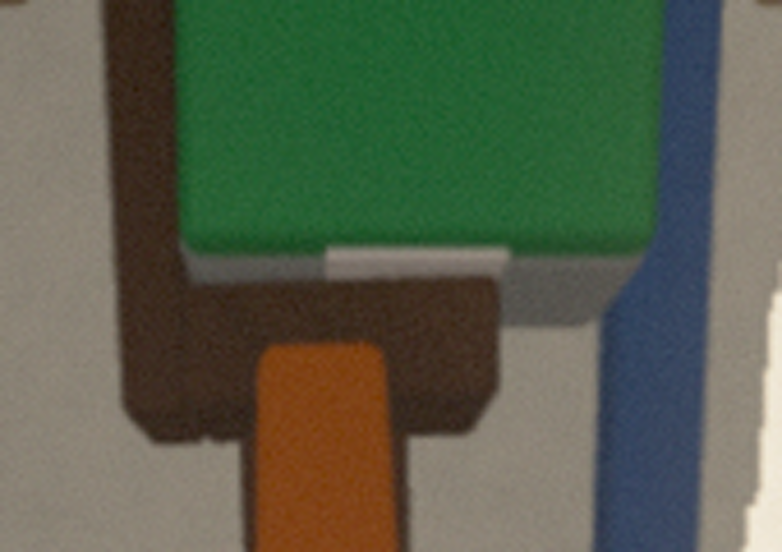

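Emit:
apply_moves(moves="0 -0.004 0 0.03 1; 0 -0.008 0 0.06 1; 0 -0.011 0 0.09 1; 0 -0.011 0 0.1 1; 0 -0.011 0 0.1 1; 0 -0.011 0 0.1 1")

```text
time: 17.25
tool_pos: [0.5434, 0.0561, 0.1682]
orientation: [-179.9, -0.0, 85.5]
contact_force: [0.5, -0.3, 2.2]
gripper_width: 0.0202
```

```bash
python3 g.py did 0 -.011 0 .1 cur;python3 - <<'E'
from h import *
import pickle
o=r.get_obs();p,d=r.read_camera("wrist");pickle.dump((o,p,d),open("pics/w17.pkl","wb"));crop(p,240,410,0,120,4.6,"pics/w17c.png");print(o["tool_pos"],o["orientation"],o["contact_force"],o["ft_torque"],o["gripper_width"])
E
```

```text
cmd [5.437e-01 5.600e-02 1.680e-01 8.550e+01]
[0.54336143 0.05610834 0.16816936] [-1.79926318e+02 -3.87798388e-02  8.55043683e+01] [ 0.47488652 -0.2758669   2.20850023] [-0.13327898  0.32143414  0.16550006] 0.02019438216014112
```

View pics/w17c.png

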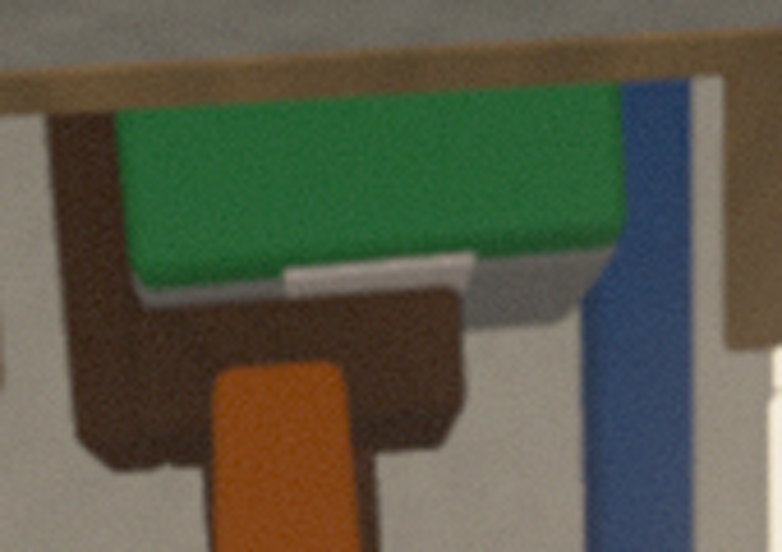

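```bash
python3 - <<'E'
from m import *
rep("pics/w17.pkl",240,0,4.6,[([(140,283),(610,246)],.07,"boxrear"),([(285,270),(475,254)],.07,"latch"),([(112,468),(430,448)],.06,"heel rear"),([(140,305),(460,290)],.06,"heelfront"),([(0,112),(780,33)],.192,"panel bottom"),([(583,540),(583,320)],0,"raiL foot"),([(468,328),(565,320)],.0,"boxfoot"),([(615,90),(618,235)],.075,"boxR")])
E
```

```text
boxrear [[0.5235, 0.1846, 0.07], [0.5982, 0.1844, 0.07]] ang 90.21
latch [[0.5466, 0.1847, 0.07], [0.5768, 0.1848, 0.07]] ang 89.91
heel rear [[0.515, 0.1581, 0.06], [0.5685, 0.1572, 0.06]] ang 91.03
heelfront [[0.5223, 0.1832, 0.06], [0.575, 0.1814, 0.06]] ang 91.94
panel bottom [[0.5225, 0.1766, 0.192], [0.5947, 0.1777, 0.192]] ang 89.1
raiL foot [[0.6019, 0.1433, 0.0], [0.6037, 0.1849, 0.0]] ang 2.52
boxfoot [[0.5811, 0.1851, 0.0], [0.6002, 0.1851, 0.0]] ang 89.88
boxR [[0.5991, 0.2055, 0.075], [0.5987, 0.1849, 0.075]] ang -178.93
```

```bash
cat > an.py <<'E'
from m import *
def an(f):
    o,p,d=pickle.load(open(f,"rb"));h=cv2.cvtColor(cv2.GaussianBlur(p,(3,3),0),cv2.COLOR_BGR2HSV)
    G=(h[...,0]>45)&(h[...,0]<85)&(h[...,1]>110);G[:, :230]=0;G[:,430:]=0;G[220:]=0
    B=(h[...,0]>100)&(h[...,0]<122)&(h[...,1]>110);B[:,:350]=0;B[:,430:]=0;B[265:]=0
    us=np.where(G.sum(0)>5)[0];a,b=us[0]+12,us[-1]-12
    rear=np.array([(u,np.where(G[:,u])[0].max()+.5) for u in range(a,b)])
    vs=[v for v in range(0,260) if B[v].sum()>6]
    rr=np.array([(np.where(B[v])[0].max()+.5,v) for v in vs if np.where(B[v])[0].max()<429])
    vb=np.where(G.sum(1)>30)[0]
    Lf=np.array([(np.where(G[v])[0].min()-.5,v) for v in range(vb[0]+2,vb[-1]-8)])
    Rf=np.array([(np.where(G[v])[0].max()+.5,v) for v in range(vb[0]+2,vb[-1]-8)])
    def fit(q,z,n):
        X=ray("wrist",q,z,o)
        v=cv2.fitLine(X[:,:2].astype(np.float32),cv2.DIST_HUBER,0,.001,.001).ravel()
        a=np.degrees(np.arctan2(v[0],v[1]));a=(a+45)%180-45
        r_=(X[:,:2]-v[2:])@[-v[1],v[0]];print("  ",n,len(q),"ang %.2f"%a,"rms %.2fmm"%(1000*np.median(abs(r_))),X[0].round(4)[:2],X[-1].round(4)[:2])
    print(f,o["tool_pos"].round(4),o["orientation"].round(2));fit(rear,.072,"rear");fit(Lf,.075,"L");fit(Rf,.075,"R");fit(rr,.025,"railR")
if __name__=="__main__":
    for f in sys.argv[1:]: an(f)
E
python3 an.py pics/w12.pkl pics/w15.pkl pics/w16.pkl pics/w17.pkl
```

```text
pics/w12.pkl [0.5451 0.0549 0.0926] [-179.9     0.06   88.56]
   rear 124 ang 91.31 rms 0.01mm [0.5271 0.121 ] [0.5972 0.1194]
   L 138 ang 1.21 rms 0.14mm [0.5246 0.1955] [0.5228 0.1263]
   R 138 ang 1.92 rms 0.13mm [0.6014 0.1938] [0.5994 0.1246]
   railR 105 ang 5.83 rms 0.95mm [0.62   0.2104] [0.6093 0.0999]
pics/w15.pkl [ 0.5472 -0.0093  0.1683] [-179.99   -0.01   88.49]
   rear 86 ang 90.18 rms 0.49mm [0.5297 0.1198] [0.5913 0.1183]
   L 47 ang 0.99 rms 0.13mm [0.5226 0.1555] [0.5219 0.1257]
   R 47 ang 1.49 rms 0.17mm [0.6    0.1537] [0.599  0.1239]
   railR 73 ang 9.08 rms 0.90mm [0.6167 0.1707] [0.6071 0.1037]
pics/w16.pkl [0.5493 0.0565 0.1685] [-179.99   -0.03   88.56]
   rear 85 ang 87.73 rms 0.55mm [0.5302 0.183 ] [0.5912 0.185 ]
   L 25 ang -0.89 rms 0.13mm [0.5225 0.2061] [0.5225 0.1903]
   R 25 ang -0.83 rms 0.00mm [0.6002 0.2043] [0.6004 0.1885]
   railR 84 ang 7.93 rms 1.08mm [0.62   0.2179] [0.612  0.1517]
pics/w17.pkl [0.5434 0.0561 0.1682] [-179.93   -0.04   85.5 ]
   rear 86 ang 88.38 rms 0.63mm [0.5287 0.1836] [0.5905 0.1842]
   L 28 ang 0.24 rms 0.18mm [0.543 0.208] [0.5222 0.1919]
   R 28 ang -0.73 rms 0.15mm [0.5998 0.2036] [0.5991 0.186 ]
   railR 83 ang 7.81 rms 1.23mm [0.62   0.2182] [0.6091 0.1488]
```

Emit:
apply_moves(moves="0 -0.003 0 0.03 1; 0 -0.006 0 0.06 1; 0 -0.008 0 0.09 1; 0 -0.008 0 0.1 1; 0 -0.008 0 0.1 1; 0 -0.008 0 0.1 1")

```text
time: 17.8
tool_pos: [0.5396, 0.0564, 0.1682]
orientation: [-180.0, -0.0, 82.5]
contact_force: [-1.1, 0.5, 0.1]
gripper_width: 0.0196
```

```bash
python3 g.py did 0 -.008 0 .1 cur;python3 - <<'E'
from h import *
import pickle
o=r.get_obs();p,d=r.read_camera("wrist");pickle.dump((o,p,d),open("pics/w18.pkl","wb"));crop(p,240,410,0,120,4.6,"pics/w18c.png");print(o["tool_pos"],o["orientation"],o["contact_force"],o["ft_torque"],o["gripper_width"])
E
python3 an.py pics/w18.pkl
```

```text
cmd [5.397e-01 5.630e-02 1.680e-01 8.250e+01]
[0.53960531 0.05637138 0.16818687] [-1.79951390e+02 -2.45919995e-02  8.25111886e+01] [-1.07576771  0.46271533  0.13253433] [0.04773796 0.36660525 0.33104084] 0.019606071100905908
pics/w18.pkl [0.5396 0.0564 0.1682] [-179.95   -0.02   82.51]
   rear 85 ang 90.34 rms 0.55mm [0.5295 0.1847] [0.5907 0.1835]
   L 30 ang 75.07 rms 3.48mm [0.5593 0.2077] [0.5228 0.1934]
   R 30 ang 3.50 rms 0.20mm [0.6011 0.2024] [0.5986 0.1836]
   railR 83 ang 5.98 rms 1.03mm [0.6201 0.2186] [0.6093 0.1546]
```

View pics/w18c.png

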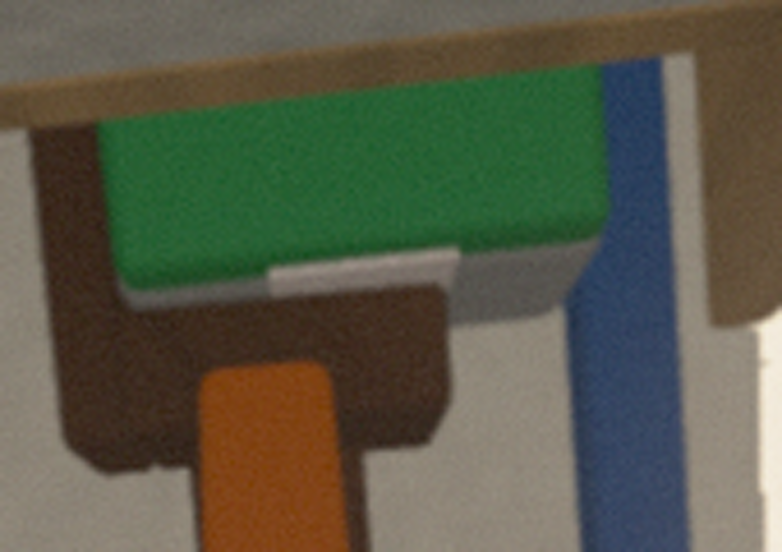

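Emit:
apply_moves(moves="0 0.002 0 0 1; 0.008 0.001 0 0 1; 0.02 -0.0005 0 0 1; 0.032 -0.002 0 0 1; 0.044 -0.003 0 0 1; 0.054 -0.004 0 0 1; 0.06 -0.0045 0 0 1; 0.06 -0.0045 0 0 1")

```text
time: 18.52
tool_pos: [0.5425, 0.084, 0.1699]
orientation: [179.9, 0.3, 82.5]
contact_force: [-1.4, -5.8, 5.4]
gripper_width: 0.0194
```

```bash
python3 g.py did 0.06 -.0045 0 0 cur;python3 - <<'E'
from h import *
import pickle
o=r.get_obs();p,d=r.read_camera("wrist");pickle.dump((o,p,d),open("pics/w19.pkl","wb"));crop(p,220,430,0,150,3.8,"pics/w19c.png");print(o["tool_pos"],o["orientation"],o["contact_force"],o["ft_torque"],o["gripper_width"])
E
python3 an.py pics/w19.pkl
```

```text
cmd [ 0.5414  0.0863  0.168  82.5   ]
[0.54253924 0.08399366 0.16991911] [179.85749785   0.26599841  82.50819175] [-1.41574367 -5.83360084  5.37733242] [-1.08160001  0.61392952  0.3005432 ] 0.019434501322151677Traceback (most recent call last):
  File "an.py", line 20, in <module>
    for f in sys.argv[1:]: an(f)
                           ~~^^^
  File "an.py", line 6, in an
    us=np.where(G.sum(0)>5)[0];a,b=us[0]+12,us[-1]-12
                                   ~~^^^
IndexError: index 0 is out of bounds for axis 0 with size 0
```

View pics/w19c.png

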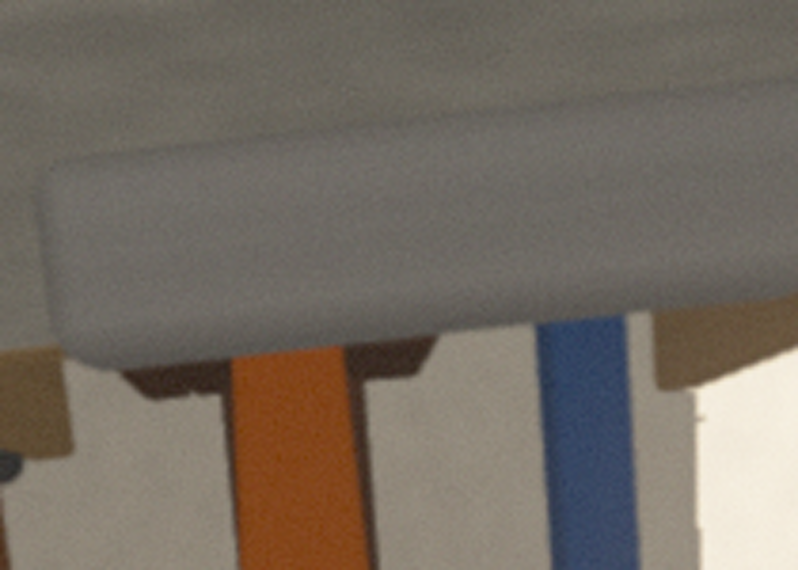

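```bash
python3 - <<'E'
from h import *
p,d=r.read_camera("scene");crop(p,300,500,130,330,3,"pics/s19.png")
p,d=r.read_camera("top");crop(p,150,330,120,300,3.3,"pics/t19.png");o=r.get_obs();print(o["tool_pos"],o["contact_force"],o["joint_pos"].round(1))
E
```

```text
[0.54247429 0.08395271 0.16982825] [-1.74188344 -4.69333946  5.05912746] [-0.1  9.3 93.  -0.3 77.6  7.5]
```

View pics/s19.png

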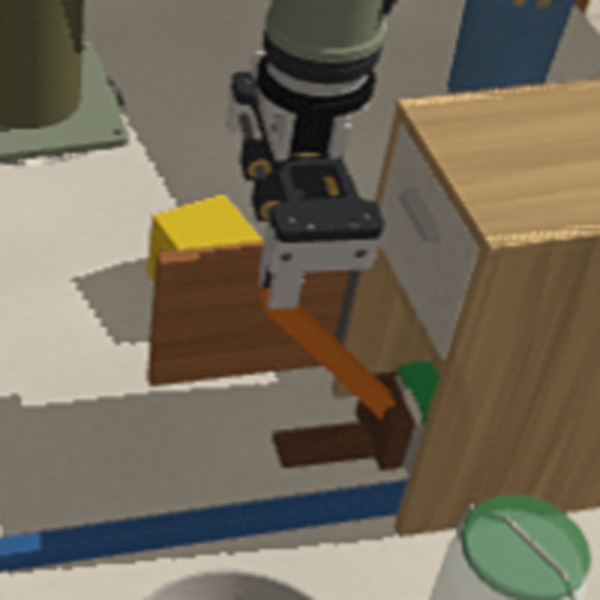

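View pics/t19.png

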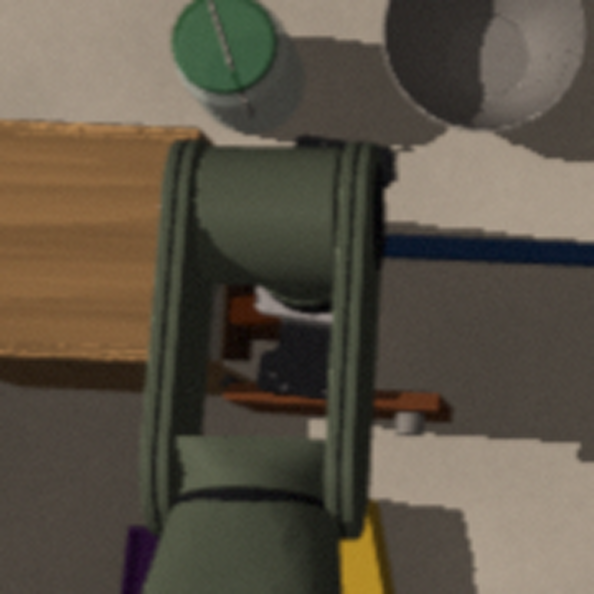

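Emit:
apply_moves(moves="0.01 -0.001 0 0 1; 0.02 -0.002 0 0 1; 0.03 -0.003 0 0 1; 0.04 -0.004 0 0 1; 0.048 -0.005 0 0 1; 0.052 -0.0055 0 0 1; 0.052 -0.0055 0 0 1")

```text
time: 19.25
tool_pos: [0.5433, 0.1099, 0.1699]
orientation: [179.9, 0.3, 82.5]
contact_force: [-2.5, -6.1, 6.2]
gripper_width: 0.0197
```

```bash
python3 g.py did 0.052 -.0055 0 0 cur;python3 - <<'E'
from h import *
p,d=r.read_camera("scene");cv2.imwrite("pics/s20f.png",p);crop(p,300,500,130,330,3,"pics/s20.png");o=r.get_obs();print(o["tool_pos"],o["contact_force"],o["ft_torque"],o["gripper_width"])
E
```

```text
cmd [ 0.5421  0.1125  0.168  82.5   ]
[0.54320293 0.1099235  0.16989042] [-1.93972644 -4.93221115  5.98716194] [-1.16795034  0.6761295   0.38839238] 0.01962369883311264
```

View pics/s20.png

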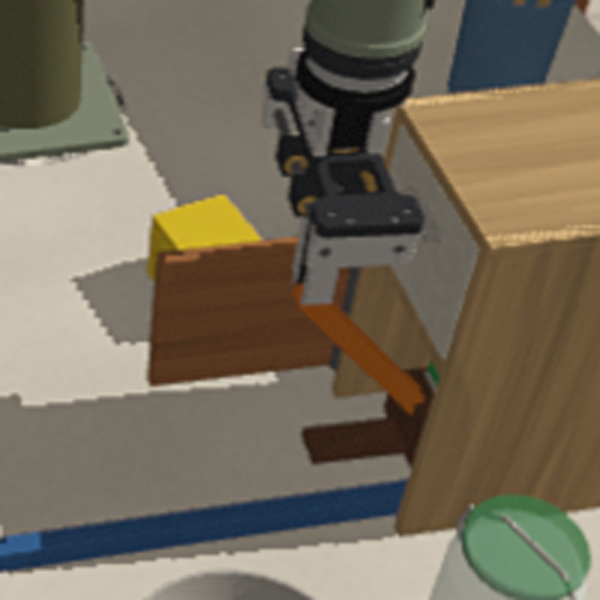

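```bash
python3 - <<'E'
from h import *
o=r.get_obs();p,d=r.read_camera("scene");P=cloud("scene",d)
img=p
Q=P[130:250,380:460]
T=o["tool_pos"];print(T)
sub=p[130:250,380:460].astype(int)
for z0 in np.arange(.17,.44,.015):
    m=(Q[...,2]>z0)&(Q[...,2]<z0+.015)&(Q[...,0]>.47)&(Q[...,0]<.66)&(Q[...,1]<.172)
    if m.sum(): 
        y=Q[m][:,1];x=Q[m][:,0];print(z0.round(3),m.sum(),"y %.3f..%.3f"%(np.percentile(y,2),np.percentile(y,98)),"x %.3f..%.3f"%(x.min(),x.max()))
crop(p,370,460,130,250,6,"pics/s21.png")
E
```

```text
[0.54320293 0.1099235  0.16989042]
0.17 114 y 0.082..0.135 x 0.470..0.558
0.185 50 y 0.098..0.119 x 0.526..0.558
0.2 72 y 0.097..0.115 x 0.520..0.569
0.215 76 y 0.096..0.116 x 0.523..0.569
0.23 46 y 0.097..0.116 x 0.520..0.570
0.245 8 y 0.101..0.103 x 0.521..0.533
0.26 21 y 0.166..0.172 x 0.538..0.588
0.275 10 y 0.099..0.171 x 0.471..0.625
0.29 290 y 0.066..0.132 x 0.470..0.629
0.305 469 y 0.066..0.129 x 0.470..0.635
0.32 934 y 0.066..0.130 x 0.470..0.638
0.335 192 y 0.088..0.131 x 0.503..0.624
0.35 133 y 0.089..0.131 x 0.538..0.566
0.365 72 y 0.076..0.140 x 0.502..0.580
0.38 359 y 0.074..0.142 x 0.505..0.583
0.395 170 y 0.076..0.130 x 0.535..0.582
0.41 282 y 0.074..0.137 x 0.531..0.584
0.425 322 y 0.076..0.136 x 0.526..0.583
0.44 243 y 0.077..0.136 x 0.547..0.582
```

View pics/s21.png

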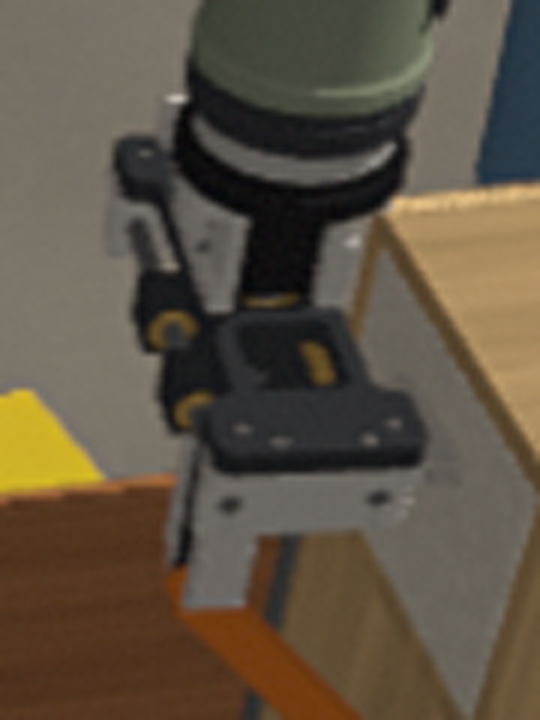

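Emit:
apply_moves(moves="0.006 -0.0005 0 0 1; 0.012 -0.001 0 0 1; 0.016 -0.0015 0 0 1; 0.016 -0.0015 0 0 1; 0.016 -0.0015 0 0 1")

```text
time: 19.77
tool_pos: [0.5435, 0.1178, 0.17]
orientation: [179.9, 0.3, 82.5]
contact_force: [-1.4, -5.4, 5.4]
gripper_width: 0.0197
```

```bash
python3 g.py did 0.016 -.0015 0 0 cur
```

```text
cmd [ 0.5424  0.1205  0.168  82.5   ]
```

Emit:
apply_moves(moves="0.004 -0.0005 0 0 1; 0.008 -0.001 0 0 1; 0.008 -0.001 0 0 1; 0.008 -0.001 0 0 1")

```text
time: 20.1
tool_pos: [0.5436, 0.1217, 0.1699]
orientation: [179.9, 0.3, 82.5]
contact_force: [-1.1, -5.7, 6.2]
gripper_width: 0.02
```

Emit:
apply_moves(moves="0.004 -0.0005 0 0 1; 0.008 -0.001 0 0 1; 0.008 -0.001 0 0 1; 0.008 -0.001 0 0 1")

```text
time: 20.43
tool_pos: [0.5436, 0.1258, 0.1699]
orientation: [179.9, 0.3, 82.5]
contact_force: [-2.0, -6.0, 5.6]
gripper_width: 0.02
```

```bash
python3 g.py did 0.016 -.002 0 0 cur
```

```text
cmd [ 0.5424  0.1285  0.168  82.5   ]
```

Emit:
apply_moves(moves="0.004 -0.0005 0 0 1; 0.008 -0.001 0 0 1; 0.008 -0.001 0 0 1; 0.008 -0.001 0 0 1")

```text
time: 20.77
tool_pos: [0.5436, 0.1298, 0.1699]
orientation: [179.9, 0.3, 82.5]
contact_force: [-2.0, -6.1, 5.4]
gripper_width: 0.0196
```

```bash
python3 g.py did 0.008 -.001 0 0 cur; python3 - <<'E'
from h import *
o=r.get_obs();p,d=r.read_camera("scene");crop(p,360,460,130,250,5,"pics/s22.png");print(o["tool_pos"],o["contact_force"])
E
```

```text
cmd [ 0.5425  0.1326  0.168  82.5   ]
[0.54361755 0.12983491 0.16990036] [-2.02071126 -6.0614121   5.44659872]
```

View pics/s22.png

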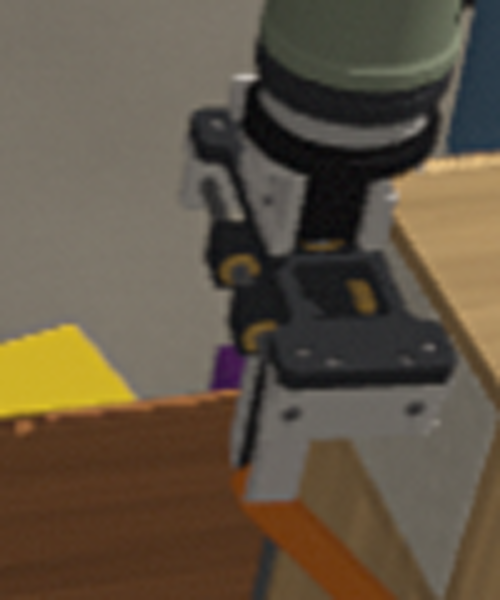

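Still no contact with the pull. I continue in small steps, watching the force.

Emit:
apply_moves(moves="0.003 0 0 0 1; 0.006 -0.0005 0 0 1; 0.006 -0.0005 0 0 1; 0.006 -0.0005 0 0 1")

```text
time: 21.15
tool_pos: [0.5438, 0.1327, 0.17]
orientation: [179.9, 0.3, 82.5]
contact_force: [-1.6, -5.8, 5.6]
gripper_width: 0.0198
```

Emit:
apply_moves(moves="0.003 0 0 0 1; 0.006 -0.0005 0 0 1; 0.006 -0.0005 0 0 1; 0.006 -0.0005 0 0 1")

```text
time: 21.48
tool_pos: [0.5439, 0.1357, 0.1699]
orientation: [179.9, 0.3, 82.5]
contact_force: [-2.3, -6.0, 6.0]
gripper_width: 0.0197
```

Emit:
apply_moves(moves="0.002 0 0 0 1; 0.004 -0.0005 0 0 1; 0.004 -0.0005 0 0 1; 0.004 -0.0005 0 0 1")

```text
time: 21.82
tool_pos: [0.5439, 0.1376, 0.17]
orientation: [179.9, 0.3, 82.5]
contact_force: [-1.7, -5.8, 6.0]
gripper_width: 0.0201
```

Emit:
apply_moves(moves="0.002 0 0 0 1; 0.004 -0.0005 0 0 1; 0.004 -0.0005 0 0 1; 0.004 -0.0005 0 0 1")

```text
time: 22.15
tool_pos: [0.544, 0.1397, 0.17]
orientation: [179.9, 0.3, 82.5]
contact_force: [-2.5, -6.4, 6.2]
gripper_width: 0.0195
```

```bash
python3 g.py did 0.012 -.001 0 0 did .008 -.001 0 0  cur
```

```text
cmd [ 0.5428  0.1426  0.168  82.5   ]
```

Emit:
apply_moves(moves="0.002 0 0 0 1; 0.004 -0.0005 0 0 1; 0.004 -0.0005 0 0 1; 0.004 -0.0005 0 0 1")

```text
time: 22.48
tool_pos: [0.544, 0.1417, 0.17]
orientation: [179.9, 0.3, 82.5]
contact_force: [-2.0, -6.2, 5.8]
gripper_width: 0.0199
```

```bash
python3 g.py did 0.004 -.0005 0 0 cur;python3 - <<'E'
from h import *
import pickle
o=r.get_obs();p,d=r.read_camera("wrist");pickle.dump((o,p,d),open("pics/w23.pkl","wb"));cv2.imwrite("pics/w23.png",p);print(o["tool_pos"],o["contact_force"])
p,d=r.read_camera("scene");crop(p,340,460,130,300,3.5,"pics/s23.png")
E
```

```text
cmd [ 0.5428  0.1446  0.168  82.5   ]
[0.5439754  0.14166387 0.16996146] [-1.97161455 -6.22623131  5.79859753]
```

View pics/s23.png

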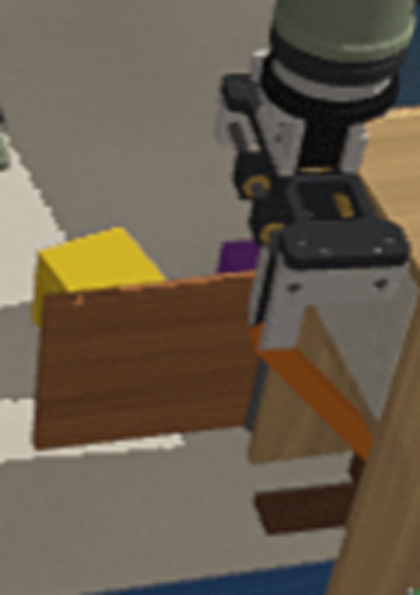

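View pics/w23.png

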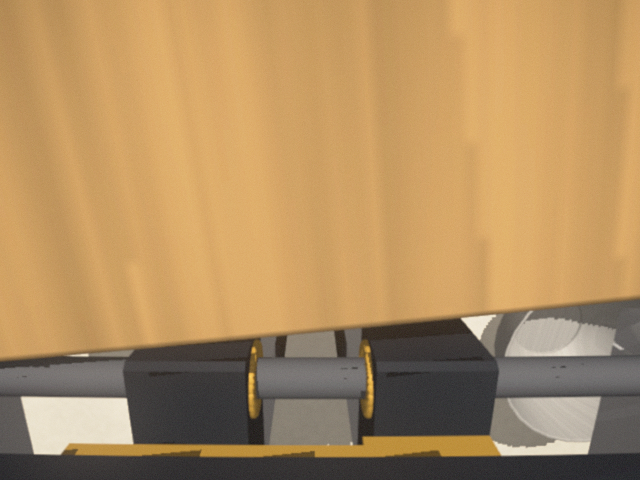

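```bash
python3 - <<'E'
from h import *
print(ray("scene",cz([(269,533)],340,130,3.5),0),ray("scene",cz([(254,493)],340,130,3.5),.012))
# reference s19 (TCP y .084)
print(ray("scene",cz([(284,467)],300,130,3),0),ray("scene",cz([(273,433)],300,130,3),.012))
E
```

```text
[[0.55622743 0.17052774 0.        ]] [[0.52714437 0.16797258 0.012     ]]
[[0.55568903 0.11174553 0.        ]] [[0.52747506 0.11001773 0.012     ]]
```

Emit:
apply_moves(moves="0.002 0 0 0 1; 0.004 -0.0005 0 0 1; 0.004 -0.0005 0 0 1; 0.004 -0.0005 0 0 1")

```text
time: 22.92
tool_pos: [0.544, 0.1418, 0.17]
orientation: [179.9, 0.5, 82.5]
contact_force: [-2.6, -11.2, 5.9]
gripper_width: 0.0195
```

Emit:
apply_moves(moves="0.002 0 0 0 1; 0.004 -0.0005 0 0 1; 0.004 -0.0005 0 0 1; 0.004 -0.0005 0 0 1")

```text
time: 23.25
tool_pos: [0.5439, 0.1416, 0.17]
orientation: [179.9, 0.6, 82.4]
contact_force: [-3.2, -19.6, 8.1]
gripper_width: 0.0198
```

```bash
python3 g.py did 0.008 -.001 0 0 cur
```

```text
cmd [ 0.5428  0.1487  0.168  82.5   ]
```

```bash
python3 - <<'E'
from h import *
o=r.get_obs();print(o["tool_pos"],o["orientation"],o["contact_force"],o["ft_torque"])
p,d=r.read_camera("scene");crop(p,340,460,130,300,3.5,"pics/s24.png")
E
```

```text
[0.54386012 0.14155314 0.17000834] [179.87918993   0.6460992   82.43520029] [ -3.19535776 -19.64082083   8.10061136] [-1.57177185  0.98243867  0.84491987]
```

View pics/s24.png

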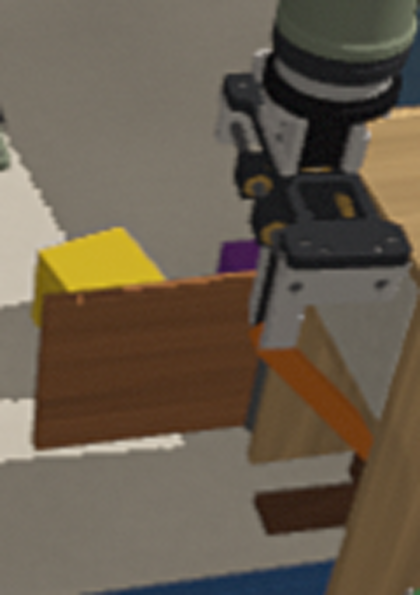

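```bash
python3 g.py to .5435 .1415 .170 82.5 to .5439 .138 .169 88.8
```

```text
scaled [-0.014   0.0032 -0.004 ] -0.0 rows 1.0
scaled [-0.0209  0.0049 -0.002 ] -0.21 rows 1.0
```

Emit:
apply_moves(moves="-0.014 0.002 -0.004 0 1; -0.014 0.002 -0.004 0 0.2; -0.014 0.002 -0.004 0 0.2; -0.014 0.002 -0.004 0 0.2; -0.0209 0.0049 -0.002 -0.1 0.2; -0.0209 0.0049 -0.002 -0.21 0.2; -0.0209 0.0049 -0.002 -0.21 0.2; -0.0209 0.0049 -0.002 -0.21 0.2; -0.0209 0.0049 -0.002 -0.21 1; -0.0209 0.0049 -0.002 -0.21 1; -0.0209 0.0049 -0.002 -0.21 1; -0.0209 0.0049 -0.002 -0.21 1")

```text
time: 24.3
tool_pos: [0.5441, 0.138, 0.1695]
orientation: [180.0, -0.0, 88.8]
contact_force: [-0.8, 0.9, 0.5]
gripper_width: 0.0191
```

```bash
python3 g.py did -.0209 .0049 -.002 -.21 cur;python3 - <<'E'
from h import *
o=r.get_obs();print(o["tool_pos"],o["orientation"],o["contact_force"],o["ft_torque"],o["gripper_width"])
p,d=r.read_camera("scene");crop(p,340,460,130,300,3.5,"pics/s25.png")
E
```

```text
cmd [ 0.5439  0.138   0.169  88.8   ]
[0.54412828 0.13797549 0.16945714] [ 1.79991665e+02 -1.33452570e-02  8.87884764e+01] [-0.76894575  0.89150135  0.48926894] [ 0.06387654  0.03591832 -0.00842331] 0.019136188355434645
```

View pics/s25.png

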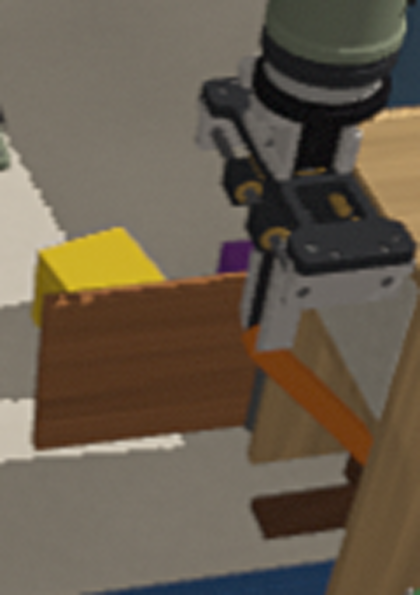

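Gripped again (19 mm) with aligned yaw, no load. I push on in small steps.

Emit:
apply_moves(moves="0.003 0 0 0 1; 0.006 0 0 0 1; 0.008 0 0 0 1; 0.008 0 0 0 1; 0.008 0 0 0 1")

```text
time: 24.77
tool_pos: [0.5445, 0.1411, 0.1698]
orientation: [180.0, 0.1, 88.8]
contact_force: [0.5, -2.5, 2.8]
gripper_width: 0.0188
```

Emit:
apply_moves(moves="0.002 0 0 0 1; 0.004 0 0 0 1; 0.004 0 0 0 1; 0.004 0 0 0 1")

```text
time: 25.1
tool_pos: [0.5448, 0.1428, 0.1701]
orientation: [179.9, 0.1, 88.8]
contact_force: [-0.0, -5.8, 4.5]
gripper_width: 0.0186
```

```bash
python3 g.py did .012 0 0 0 cur;python3 - <<'E'
from h import *
o=r.get_obs();print(o["tool_pos"],o["orientation"],o["contact_force"],o["ft_torque"],o["gripper_width"])
p,d=r.read_camera("scene");crop(p,340,460,130,300,3.5,"pics/s26.png")
E
```

```text
cmd [ 0.544  0.144  0.169 88.8  ]
[0.5448337  0.14283929 0.17014966] [1.79921168e+02 9.53042327e-02 8.87855398e+01] [-0.02489529 -5.81981389  4.53359105] [-1.07082702  0.09639315 -0.03951881] 0.018588972978786353
```

Emit:
apply_moves(moves="0.002 0 0 0 1; 0.004 0 0 0 1; 0.004 0 0 0 1; 0.004 0 0 0 1")

```text
time: 25.48
tool_pos: [0.5456, 0.1436, 0.1708]
orientation: [179.8, 0.2, 88.8]
contact_force: [0.6, -8.3, 5.3]
gripper_width: 0.0183
```

Emit:
apply_moves(moves="0.002 0 0 0 1; 0.004 0 0 0 1; 0.004 0 0 0 1; 0.004 0 0 0 1")

```text
time: 25.82
tool_pos: [0.546, 0.1443, 0.1712]
orientation: [179.8, 0.4, 88.7]
contact_force: [0.6, -11.7, 6.3]
gripper_width: 0.0187
```

```bash
python3 g.py did .008 0 0 0 cur;python3 - <<'E'
from h import *
o=r.get_obs();print(o["tool_pos"],o["orientation"],o["contact_force"],o["ft_torque"],o["gripper_width"])
p,d=r.read_camera("scene");crop(p,340,460,130,300,3.5,"pics/s26.png")
E
```

```text
cmd [ 0.5441  0.148   0.169  88.8   ]
[0.54600852 0.14425113 0.17122513] [179.79055302   0.35298995  88.72413958] [  0.55208945 -11.73312003   6.25443621] [-2.16033328  0.10432745 -0.06768377] 0.018684912566134294
```

View pics/s26.png

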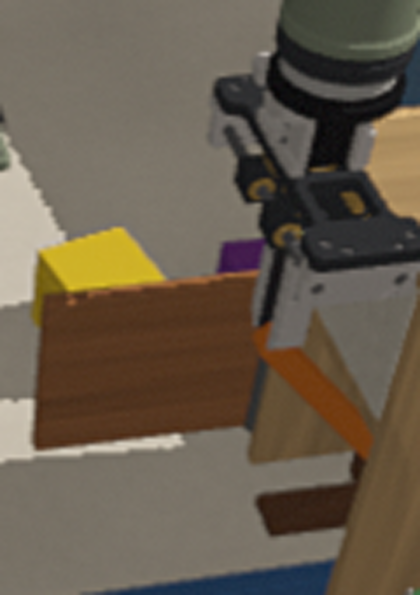

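Emit:
apply_moves(moves="-0.004 0 0 0 1; -0.008 0 0 0 1; -0.01 -0.003 0 -0.01 1; -0.012 -0.006 0 -0.03 1; -0.012 -0.006 0 -0.03 1; -0.02 -0.006 0 -0.03 1; -0.035 -0.006 0 -0.03 1; -0.055 -0.006 0 -0.03 1; -0.08 -0.006 0 -0.03 1; -0.1 -0.006 0 -0.03 1; -0.1 -0.006 0 -0.03 1")

```text
time: 26.78
tool_pos: [0.54, 0.0956, 0.1692]
orientation: [-180.0, 0.0, 89.6]
contact_force: [-0.1, -0.4, -0.1]
gripper_width: 0.019
```

```bash
python3 g.py did -.1 -.006 0 -.03 cur;python3 - <<'E'
from h import *
o=r.get_obs();print(o["tool_pos"],o["orientation"],o["contact_force"],o["ft_torque"],o["gripper_width"])
p,d=r.read_camera("scene");crop(p,300,500,130,330,3,"pics/s27.png")
E
```

```text
cmd [ 0.5401  0.0981  0.169  89.7   ]
[0.5399867  0.09555564 0.16924117] [-1.79952113e+02  4.04388685e-02  8.95608539e+01] [-0.11185769 -0.39784015 -0.14262776] [0.04862722 0.12875555 0.00159964] 0.019049763215164366
```

View pics/s27.png

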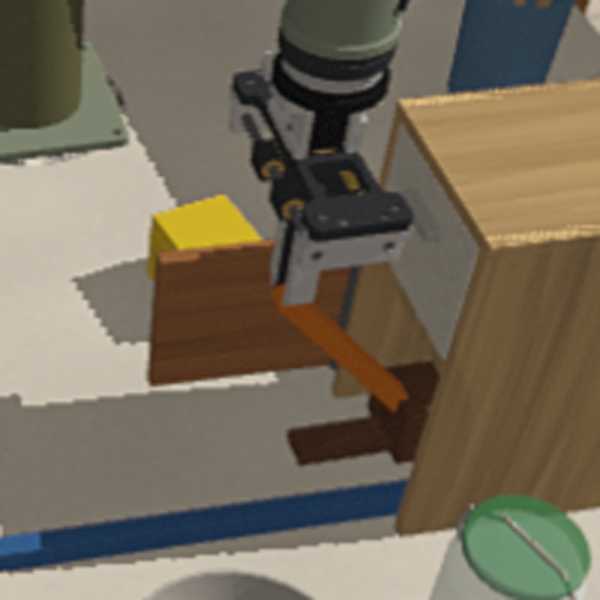

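Emit:
apply_moves(moves="-0.03 0 0 0 1; -0.08 -0.001 0 0 1; -0.14 -0.002 0 0 1; -0.2 -0.003 0 0 1; -0.27 -0.004 0 0 1; -0.34 -0.005 0 0 1; -0.41 -0.006 0 0 1; -0.48 -0.007 0 0 1; -0.55 -0.008 0 0 1; -0.61 -0.009 0 0 1; -0.65 -0.01 0 0 1; -0.67 -0.01 0 0 1")

```text
time: 27.83
tool_pos: [0.533, -0.2398, 0.1693]
orientation: [-180.0, 0.0, 89.5]
contact_force: [0.3, 0.5, -0.0]
gripper_width: 0.0186
```

Emit:
apply_moves(moves="0 0 0 0 1; 0 0 0 0 1; 0 0 0 0 0; 0 0 0 0 0; 0 0 0 0 0; 0 0 0 0 0")

```text
time: 28.33
tool_pos: [0.5336, -0.2359, 0.1694]
orientation: [-180.0, -0.0, 89.8]
contact_force: [-0.0, -0.3, -1.1]
gripper_width: 0.0419
```

```bash
python3 g.py did -.67 -.01 0 0 cur;python3 - <<'E'
from h import *
import pickle
o=r.get_obs();print(o["tool_pos"],o["orientation"],o["contact_force"],o["ft_torque"],o["gripper_width"])
p,d=r.read_camera("wrist");pickle.dump((o,p,d),open("pics/w28.pkl","wb"));cv2.imwrite("pics/w28.png",p)
p,d=r.read_camera("scene");cv2.imwrite("pics/s28.png",p)
E
```

```text
cmd [ 0.5333 -0.2369  0.169  89.7   ]
[ 0.53360182 -0.23588561  0.16937591] [-1.79985689e+02 -2.46223996e-02  8.97915724e+01] [-0.04359073 -0.33256303 -1.10771576] [-0.03345236  0.06124053 -0.02045857] 0.04191365295778822
```

View pics/s28.png

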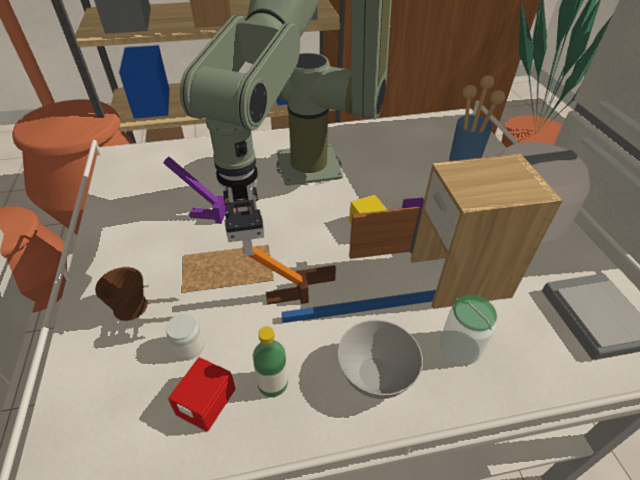

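View pics/w28.png

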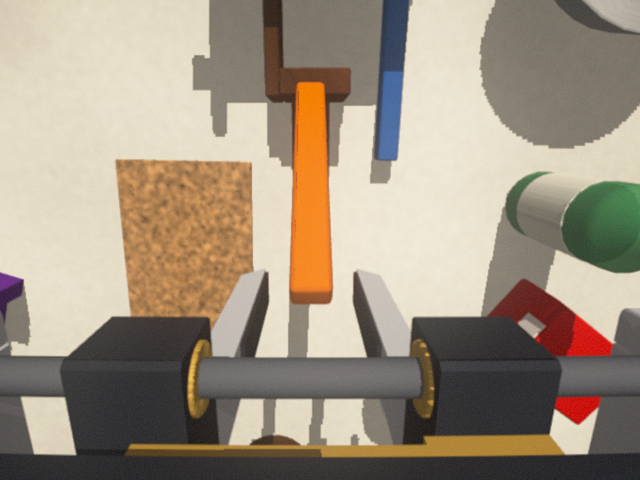

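```bash
python3 - <<'E'
from h import *
a=cv2.imread("pics/scene0.png");b=cv2.imread("pics/s28.png");c=cv2.imread("pics/s20f.png")
q=np.hstack([x[250:330,80:170] for x in (a,c,b)]);cv2.imwrite("pics/mort.png",cv2.resize(q,None,fx=2.9,fy=2.9,interpolation=cv2.INTER_CUBIC))
E
```

```text
(no output)
```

View pics/mort.png

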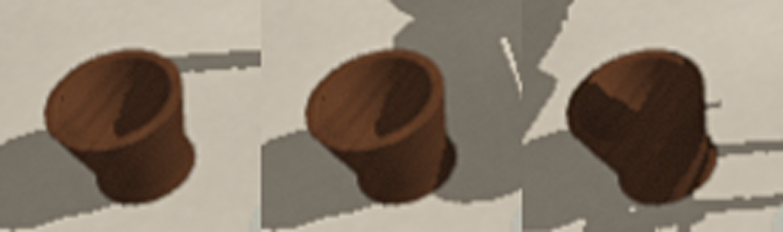

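```bash
python3 g.py to .425 .07 .24 89.7 to .425 .07 .115 89.7; python3 - <<'E'
from m import *
o,p,d=pickle.load(open("pics/w13.pkl","rb"))
print(ray("wrist",[(145,122),(88,15)],.075,o), ray("wrist",[(178,217),(155,217)],.175,o))
E
```

```text
scaled [ 0.6127 -0.2198 -0.142 ] -0.0 rows 8.0
scaled [ 0.6127 -0.2198  0.108 ] -0.0 rows 8.0
[[0.4152 0.0735 0.075 ]
 [0.3817 0.1511 0.075 ]] [[0.4695 0.0161 0.175 ]
 [0.4565 0.0164 0.175 ]]
```

Emit:
apply_moves(moves="0 0 -0.07 0 0; 0 0 -0.142 0 0.5; 0.06 -0.03 -0.142 0 1; 0.13 -0.06 -0.142 0 1; 0.21 -0.09 -0.142 0 1; 0.29 -0.12 -0.142 0 1; 0.37 -0.15 -0.142 0 1; 0.45 -0.18 -0.142 0 1; 0.53 -0.21 -0.142 0 1; 0.59 -0.22 -0.13 0 1; 0.613 -0.22 -0.1 0 1; 0.613 -0.22 -0.1 0 1")

```text
time: 29.43
tool_pos: [0.4226, 0.0727, 0.2174]
orientation: [-179.8, -0.1, 90.0]
contact_force: [-0.0, -0.1, -2.0]
gripper_width: 0.0005
```

Emit:
apply_moves(moves="0 0 0.06 0 1; 0 0 0.12 0 1; 0 0 0.18 0 1; 0 0 0.205 0 1; 0 0 0.205 0 1; 0 0 0.205 0 1")

```text
time: 29.93
tool_pos: [0.425, 0.0691, 0.1169]
orientation: [-179.9, 0.0, 89.6]
contact_force: [0.5, 0.2, -0.6]
gripper_width: 0.0005
```

```bash
python3 g.py did .613 -.22 -.1 0 did 0 0 .205 0 cur;python3 - <<'E'
from h import *
import pickle
o=r.get_obs();print(o["tool_pos"],o["orientation"],o["contact_force"],o["gripper_width"])
p,d=r.read_camera("wrist");pickle.dump((o,p,d),open("pics/w29.pkl","wb"));cv2.imwrite("pics/w29.png",p)
E
```

```text
cmd [4.249e-01 7.020e-02 1.165e-01 8.970e+01]
[0.42504391 0.0691119  0.11686683] [-1.79919480e+02  1.59314866e-02  8.96419747e+01] [ 0.53409464  0.23640785 -0.57526131] 0.0004956457735086402
```

View pics/w29.png

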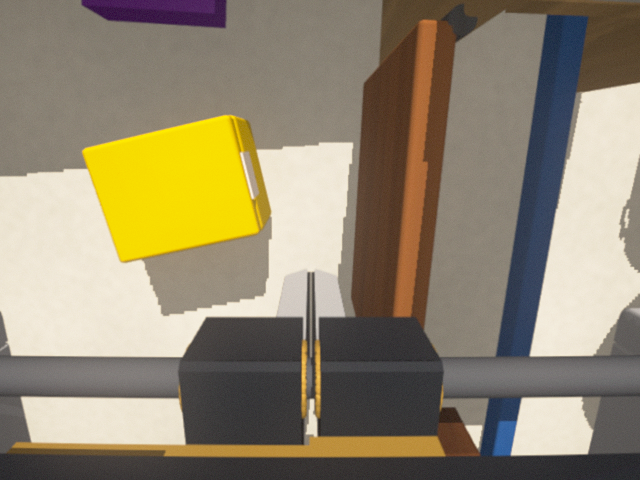

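Emit:
apply_moves(moves="0 0.02 0 0 1; -0.002 0.04 0 0 1; -0.002 0.058 0 0 1; -0.003 0.076 0 0 1; -0.003 0.096 0 0 1; -0.003 0.116 0 0 1; -0.003 0.138 0 0 1; -0.002 0.16 0 0 1; 0.007 0.18 0 0 1; 0.015 0.2 0 0 1; 0.024 0.218 0 0 1; 0.0325 0.235 0 0 1")

```text
time: 30.98
tool_pos: [0.5437, 0.0859, 0.1167]
orientation: [-180.0, 0.0, 89.7]
contact_force: [-0.9, -0.8, 0.4]
gripper_width: 0.0005
```

Emit:
apply_moves(moves="0.015 0.015 0 0 1; 0.03 0.032 0 0 1; 0.044 0.045 0 0 1; 0.06 0.055 0 0 1; 0.075 0.065 0 0 1; 0.082 0.07 0 0 1; 0.082 0.07 0 0 1; 0.082 0.07 0 0 1")

```text
time: 31.65
tool_pos: [0.5779, 0.1267, 0.117]
orientation: [180.0, 0.0, 89.7]
contact_force: [0.4, -1.3, -0.4]
gripper_width: 0.0007
```

```bash
python3 g.py did .0325 .235 0 0 did .082 .07 0 0 cur;python3 - <<'E'
from h import *
import pickle
o=r.get_obs();print(o["tool_pos"],o["orientation"],o["contact_force"],o["gripper_width"])
p,d=r.read_camera("scene");cv2.imwrite("pics/s30.png",p)
E
```

```text
cmd [ 0.5777  0.1266  0.1165 89.7   ]
[0.57792723 0.12670068 0.11695747] [1.79997053e+02 6.74622467e-03 8.97386426e+01] [ 0.44312708 -1.29870683 -0.36358497] 0.0006912449297601874
```

View pics/s30.png

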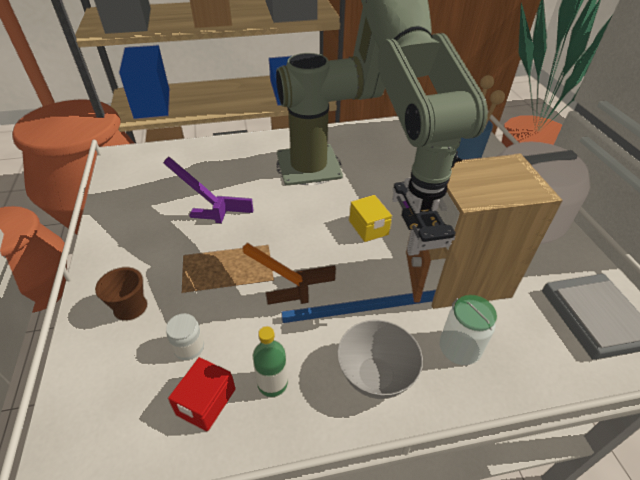

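```bash
python3 - <<'E'
from m import *
rep("pics/w28.pkl",0,0,1,[([(281,69),(350,69)],.06,"heelfront"),([(267,97),(347,100)],.055,"heel rear"),([(292,290),(330,290)],.196,"cap")])
o,p,d=pickle.load(open("pics/w28.pkl","rb"));crop(p,250,370,0,120,5,"pics/w28c.png")
E
python3 g.py to .534 -.169 .2 89.7 to .534 -.169 .092 89.7
```

```text
heelfront [[0.5113, -0.1127, 0.06], [0.5639, -0.1129, 0.06]] ang 90.12
heel rear [[0.4995, -0.1324, 0.055], [0.5625, -0.1348, 0.055]] ang 92.18
cap [[0.5245, -0.2373, 0.196], [0.5433, -0.2374, 0.196]] ang 90.1
scaled [-0.5917 -0.0843 -0.167 ] -0.0 rows 8.0
scaled [-0.5917 -0.0843  0.049 ] -0.0 rows 8.0
```

View pics/w28c.png

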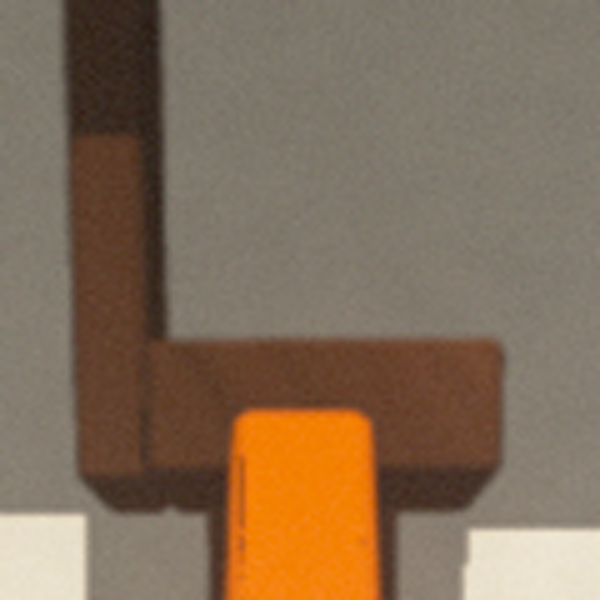

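Emit:
apply_moves(moves="-0.05 0 -0.03 0 1; -0.12 -0.01 -0.09 0 0.5; -0.19 -0.03 -0.16 0 0; -0.26 -0.04 -0.22 0 0; -0.33 -0.05 -0.22 0 0; -0.4 -0.06 -0.22 0 0; -0.47 -0.07 -0.22 0 0; -0.54 -0.08 -0.22 0 0; -0.59 -0.083 -0.2 0 0; -0.608 -0.083 -0.17 0 0; -0.608 -0.083 -0.15 0 0; -0.608 -0.083 -0.15 0 0")

```text
time: 32.7
tool_pos: [0.5325, -0.1769, 0.189]
orientation: [-179.7, -0.2, 89.6]
contact_force: [-1.0, 0.1, -1.2]
gripper_width: 0.0472
```

```bash
python3 g.py did -.608 -.083 -.15 0 cur to .5345 -.177 .092 89.7;python3 - <<'E'
from h import *
import pickle
o=r.get_obs();print(o["tool_pos"],o["orientation"],o["contact_force"],o["gripper_width"])
p,d=r.read_camera("wrist");pickle.dump((o,p,d),open("pics/w31.pkl","wb"));cv2.imwrite("pics/w31.png",p)
E
```

```text
cmd [ 0.5346 -0.1772  0.1915 89.7   ]
scaled [ 0.0003 -0.0002  0.199 ] -0.0 rows 3.0
[ 0.53250805 -0.17689193  0.18902296] [-1.79714220e+02 -1.72123539e-01  8.95912704e+01] [-0.99373506  0.10844193 -1.22326069] 0.04717972859972379
```

View pics/w31.png

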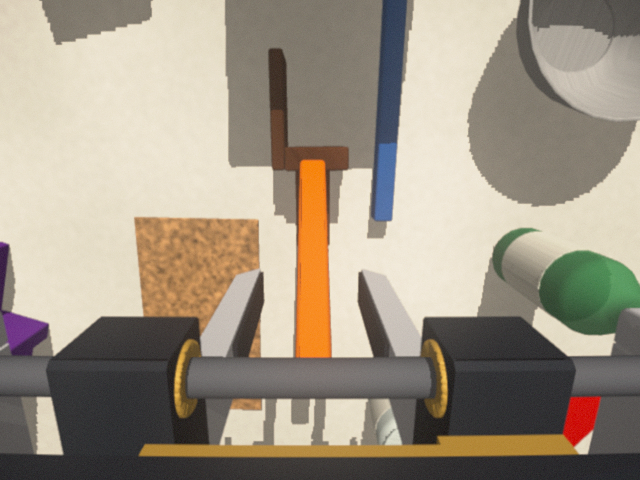

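Emit:
apply_moves(moves="0 0 0.07 0 0; 0 0 0.14 0 0; 0 0 0.19 0 0.2; 0 0 0.199 0 0.3; 0 0 0.199 0 1; 0 0 0.199 0 1; 0 0 0.199 0 1; 0 0 0.199 0 1; 0 0 0.199 0 1", grip_force=60)

```text
time: 33.5
tool_pos: [0.5364, -0.1782, 0.0944]
orientation: [179.8, 0.1, 89.7]
contact_force: [2.1, -1.7, 1.0]
gripper_width: 0.0214
```

```bash
python3 g.py did 0 0 .199 0 cur to .619 -.01 .132 89.7
```

```text
cmd [ 0.5346 -0.1772  0.092  89.7   ]
scaled [ 0.3352  0.167  -0.08  ] -0.0 rows 5.0
```

Emit:
apply_moves(moves="0 0 -0.03 0 1; 0 0 -0.07 0 1; 0.02 0.02 -0.08 0 1; 0.06 0.05 -0.08 0 1; 0.11 0.08 -0.08 0 1; 0.16 0.11 -0.08 0 1; 0.21 0.14 -0.08 0 1; 0.25 0.16 -0.08 0 1; 0.28 0.167 -0.08 0 1; 0.3 0.167 -0.08 0 1; 0.3 0.167 -0.08 0 1")

```text
time: 34.42
tool_pos: [0.6191, -0.0251, 0.1322]
orientation: [-180.0, -0.1, 89.9]
contact_force: [-0.4, -0.4, -2.3]
gripper_width: 0.0214
```

```bash
python3 g.py did 0.3 .167 -.08 0 cur;python3 - <<'E'
from h import *
import pickle
o=r.get_obs();print(o["tool_pos"],o["orientation"],o["contact_force"],o["gripper_width"])
p,d=r.read_camera("wrist");pickle.dump((o,p,d),open("pics/w32.pkl","wb"));cv2.imwrite("pics/w32.png",p)
p,d=r.read_camera("scene");crop(p,300,500,130,330,3,"pics/s32.png")
E
```

```text
cmd [ 6.189e-01 -2.760e-02  1.320e-01  8.970e+01]
[ 0.61909194 -0.02511087  0.13216323] [-1.79967677e+02 -6.25560140e-02  8.98646115e+01] [-0.35052356 -0.43198716 -2.31953788] 0.02139214137354749
```

View pics/w32.png

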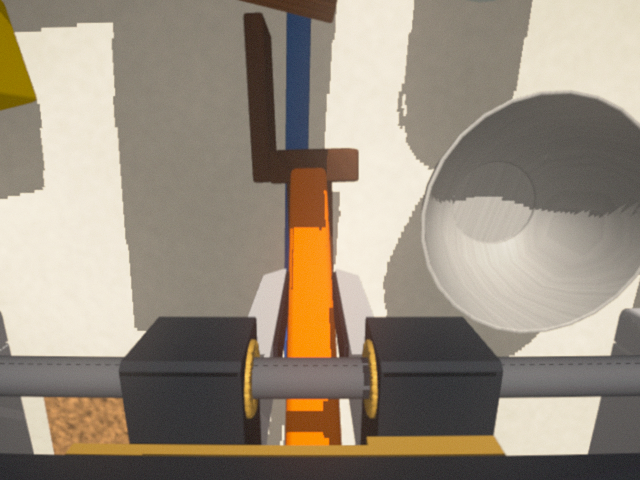

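View pics/s32.png

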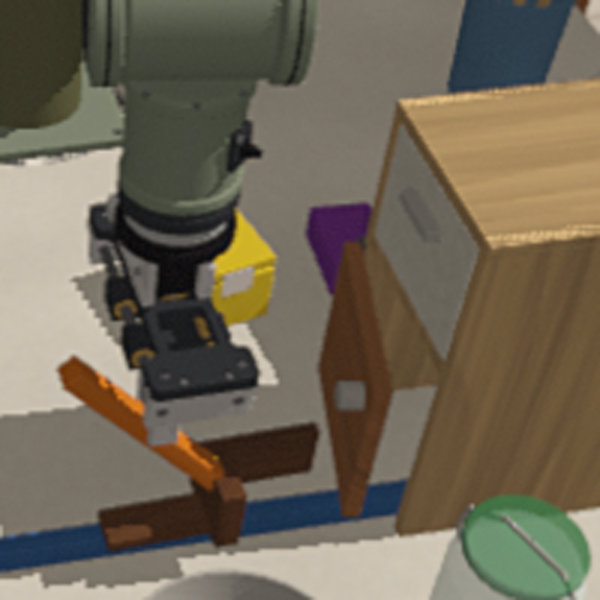

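```bash
python3 - <<'E'
from m import *
o,p,d=pickle.load(open("pics/w32.pkl","rb"))
print(ray("wrist",[(334,21),(336,0)],.175,o),ray("wrist",[(334,21)],.03,o))
print(ray("wrist",[(245,17),(267,15)],.09,o))
print(ray("scene",cz([(352,243),(385,385),(322,368)],300,130,3),.175))
P=cloud("wrist",d,o);print(P[5,310],P[10,320],P[40,258])
E
```

```text
[[0.6282 0.0892 0.175 ]
 [0.6289 0.0964 0.175 ]] [[0.6362 0.1295 0.03  ]]
[[0.5811 0.1151 0.09  ]
 [0.5939 0.1161 0.09  ]]
[[0.4804 0.1702 0.175 ]
 [0.6305 0.1376 0.175 ]
 [0.6057 0.0995 0.175 ]]
[0.6188 0.1298 0.0626] [0.6254 0.1287 0.0568] [0.5881 0.1029 0.0888]
```

Emit:
apply_moves(moves="0.015 0 0 0 1; 0.03 0 0 0 1; 0.045 0 0 0 1; 0.06 0 0 0 1; 0.075 0 0 0 1; 0.084 0 0 0 1; 0.09 0 0 0 1; 0.09 0 0 0 1")

```text
time: 35.18
tool_pos: [0.6195, 0.0175, 0.1327]
orientation: [180.0, 0.0, 89.8]
contact_force: [0.8, -0.8, -1.6]
gripper_width: 0.0214
```

Emit:
apply_moves(moves="0.004 0 0 0 1; 0.008 0 0 0 1; 0.012 0 0 0 1; 0.012 0 0 0 1; 0.012 0 0 0 1")

```text
time: 35.6
tool_pos: [0.6209, 0.0189, 0.1343]
orientation: [179.8, 0.4, 89.7]
contact_force: [0.2, -8.7, 2.0]
gripper_width: 0.0209
```

```bash
python3 g.py did 0.102 0 0 0 cur;python3 - <<'E'
from h import *
import pickle
o=r.get_obs();print(o["tool_pos"],o["orientation"],o["contact_force"],o["gripper_width"])
p,d=r.read_camera("scene");crop(p,300,500,130,330,3,"pics/s33.png")
E
```

```text
cmd [6.192e-01 2.340e-02 1.320e-01 8.970e+01]
[0.62090848 0.01889796 0.13432231] [179.80681953   0.41404668  89.68124353] [ 0.23667001 -8.70563067  1.99255653] 0.020935707099208986
```

View pics/s33.png

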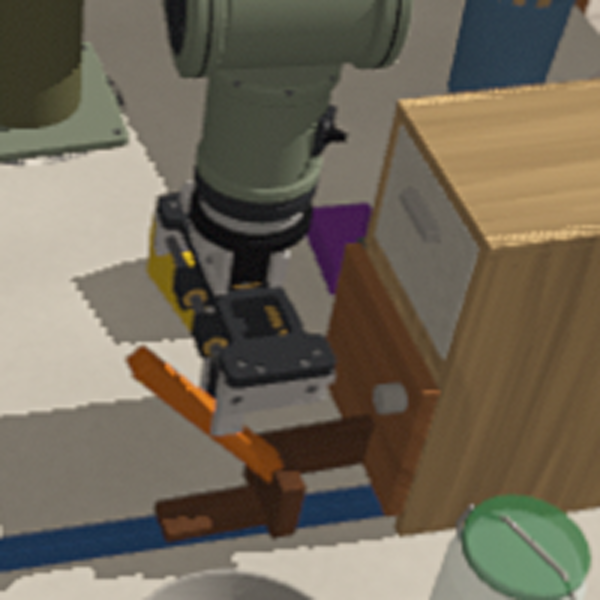

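```bash
python3 g.py to .609 -.08 .137 89.7 to .409 -.352 .137 88.5 
```

```text
scaled [-0.2069 -0.0192 -0.01  ] -0.0 rows 3.0
scaled [-0.753  -0.4164 -0.01  ] 0.04 rows 11.0
```

Emit:
apply_moves(moves="-0.02 0 0 0 1; -0.05 0 -0.01 0 1; -0.1 -0.01 -0.01 0 1; -0.16 -0.02 -0.01 0 1; -0.22 -0.05 -0.01 0.01 1; -0.28 -0.09 -0.01 0.01 1; -0.34 -0.13 -0.01 0.02 1; -0.4 -0.17 -0.01 0.02 1; -0.46 -0.21 -0.01 0.03 1; -0.52 -0.25 -0.01 0.03 1; -0.58 -0.29 -0.01 0.04 1; -0.64 -0.33 -0.01 0.04 1")

```text
time: 36.65
tool_pos: [0.4512, -0.2974, 0.1375]
orientation: [180.0, -0.1, 88.4]
contact_force: [0.8, -0.3, -2.8]
gripper_width: 0.0213
```

```bash
python3 g.py did -.64 -.33 -.01 .04 cur to .409 -.352 .137 88.5 to .409 -.352 .099 88.5
```

```text
cmd [ 0.4525 -0.2957  0.137  88.5   ]
scaled [-0.1148 -0.084   0.    ] -0.0 rows 2.0
scaled [-0.1148 -0.084   0.076 ] -0.0 rows 2.0
```

Emit:
apply_moves(moves="-0.04 -0.03 0 0 1; -0.08 -0.06 0 0 1; -0.105 -0.078 0 0 1; -0.115 -0.084 0 0 1; -0.115 -0.084 0.02 0 1; -0.115 -0.084 0.04 0 1; -0.115 -0.084 0.06 0 1; -0.115 -0.084 0.072 0 1; -0.115 -0.084 0.072 0 1; -0.115 -0.084 0.072 0 1")

```text
time: 37.48
tool_pos: [0.4093, -0.351, 0.1004]
orientation: [-179.9, -0.1, 88.6]
contact_force: [0.1, -0.2, -1.0]
gripper_width: 0.0213
```

```bash
python3 g.py did -.115 -.084 .072 0 cur;python3 - <<'E'
from h import *
import pickle
o=r.get_obs();print(o["tool_pos"],o["orientation"],o["contact_force"],o["ft_torque"],o["gripper_width"])
p,d=r.read_camera("wrist");pickle.dump((o,p,d),open("pics/w34.pkl","wb"));cv2.imwrite("pics/w34.png",p)
p,d=r.read_camera("scene");cv2.imwrite("pics/s34f.png",p);crop(p,140,340,180,340,4,"pics/s34.png")
E
```

```text
cmd [ 0.409  -0.3521  0.101  88.5   ]
[ 0.40926607 -0.35103478  0.1003596 ] [-1.79924817e+02 -1.01223109e-01  8.85797397e+01] [ 0.08808391 -0.24833426 -1.04914192] [-0.12188692 -0.00731563  0.03015636] 0.021295205933584787
```

View pics/s34.png

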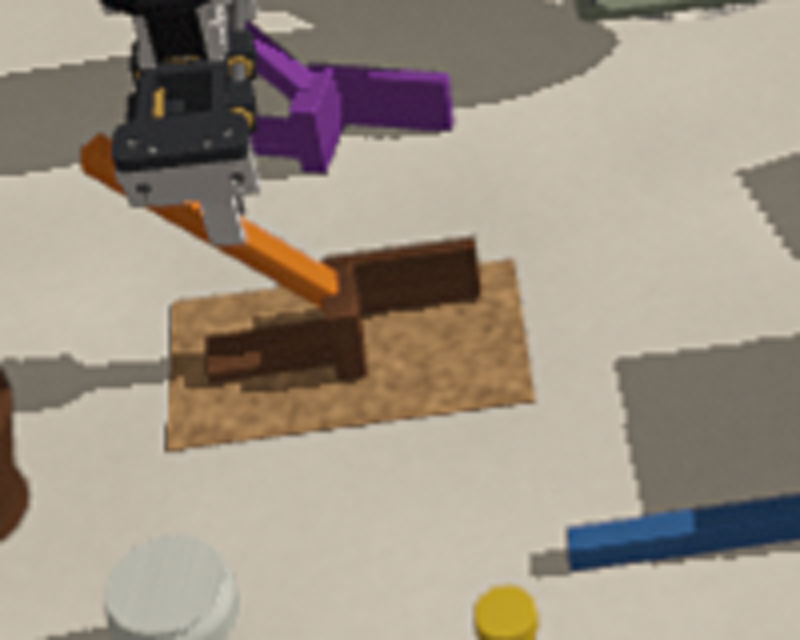

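View pics/w34.png

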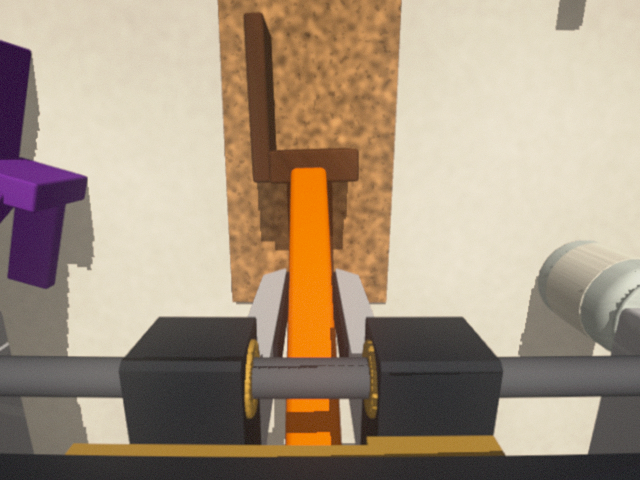

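Emit:
apply_moves(moves="0 0 0.004 0 1; 0 0 0.008 0 1; 0 0 0.01 0 1; 0 0 0.01 0 1; 0 0 0.01 0 1")

```text
time: 38.0
tool_pos: [0.4097, -0.3528, 0.0973]
orientation: [179.9, 0.1, 88.5]
contact_force: [-0.6, 0.8, 3.1]
gripper_width: 0.0215
```

Emit:
apply_moves(moves="0 0 0.002 0 1; 0 0 0.003 0 1; 0 0 0.003 0 1; 0 0 0.003 0 1")

```text
time: 38.33
tool_pos: [0.4099, -0.3528, 0.0973]
orientation: [179.9, 0.1, 88.5]
contact_force: [-1.9, 3.9, 10.6]
gripper_width: 0.0212
```

Emit:
apply_moves(moves="0 0 -0.003 0 1; 0 0 -0.003 0 0.6; 0 0 -0.003 0 0; 0 0 -0.003 0 0; 0 0 -0.003 0 0; 0 0 -0.06 0 0; 0 0 -0.12 0 0; 0 0 -0.2 0 0; 0 0 -0.28 0 0; 0 0 -0.36 0 0; 0 0 -0.44 0 0; 0 0 -0.5 0 0")

```text
time: 39.33
tool_pos: [0.4095, -0.3528, 0.3485]
orientation: [179.9, 0.2, 88.5]
contact_force: [0.9, -0.1, -0.2]
gripper_width: 0.0471
```

```bash
python3 g.py did 0 0 .013 0 did 0 0 -.5 0 cur to .40 -.15 .42 89;python3 - <<'E'
from h import *
import pickle
o=r.get_obs();print(o["tool_pos"],o["orientation"],o["contact_force"],o["gripper_width"])
p,d=r.read_camera("wrist");pickle.dump((o,p,d),open("pics/w35.pkl","wb"));cv2.imwrite("pics/w35.png",p)
p,d=r.read_camera("scene");cv2.imwrite("pics/s35.png",p)
E
```

```text
cmd [ 0.409  -0.3521  0.3445 88.5   ]
scaled [ 0.4036 -0.0286 -0.151 ] -0.0167 rows 6.0
[ 0.40953383 -0.35280983  0.348523  ] [1.79868176e+02 1.55748456e-01 8.84961159e+01] [ 0.88328697 -0.133272   -0.19032352] 0.04711736598767625
```

View pics/s35.png

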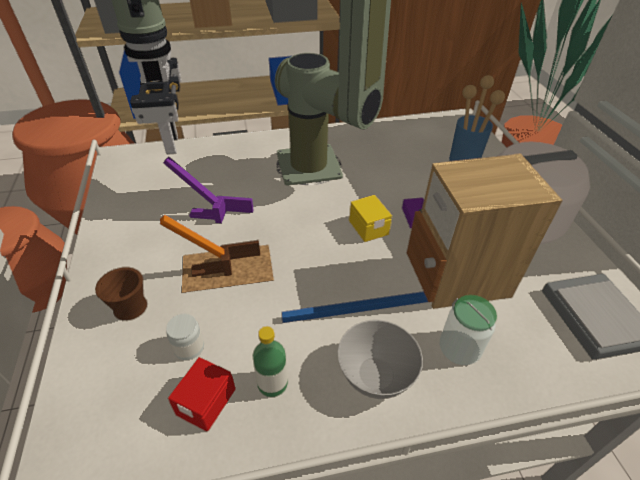

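View pics/w35.png

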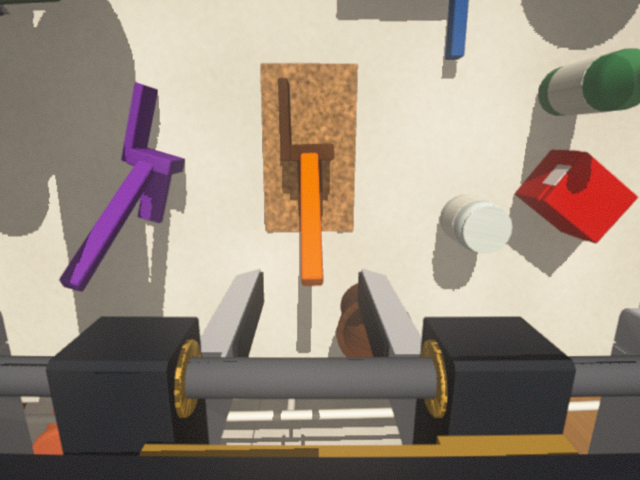

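```bash
python3 - <<'E'
from h import *
p,d=r.read_camera("top");P=cloud("top",d);cv2.imwrite("pics/t36.png",p);crop(p,180,280,140,260,5,"pics/t36c.png")
s=cv2.imread("pics/s35.png");crop(s,395,500,150,320,3.5,"pics/s35c.png")
p,d=r.read_camera("scene");P=cloud("scene",d)
M=(P[...,2]>.05)&(P[...,2]<.165)&(P[...,0]>.48)&(P[...,0]<.645)&(P[...,1]>.12)&(P[...,1]<.19)
Q=P[M];c=np.polyfit(Q[:,0],Q[:,1],1);res=Q[:,1]-np.polyval(c,Q[:,0]);k=abs(res)<.006;c=np.polyfit(Q[k,0],Q[k,1],1);print("door plane slope deg",np.degrees(np.arctan(c[0])),"y at .5,.62",np.polyval(c,[.5,.62]),k.sum())
M=(P[...,2]>.2)&(P[...,2]<.255)&(P[...,0]>.49)&(P[...,0]<.63)&(P[...,1]>.12)&(P[...,1]<.2)
Q=P[M];c=np.polyfit(Q[:,0],Q[:,1],1);print("panel",np.degrees(np.arctan(c[0])),np.polyval(c,[.5,.62]),M.sum())
E
```

```text
door plane slope deg -0.3924910306391484 y at .5,.62 [0.16408313 0.16326108] 1257
panel -1.5880072307503663 [0.18076172 0.17743495] 626
```

View pics/s35c.png

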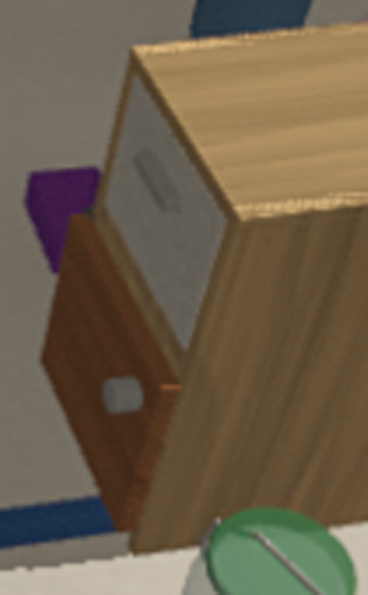

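View pics/t36.png

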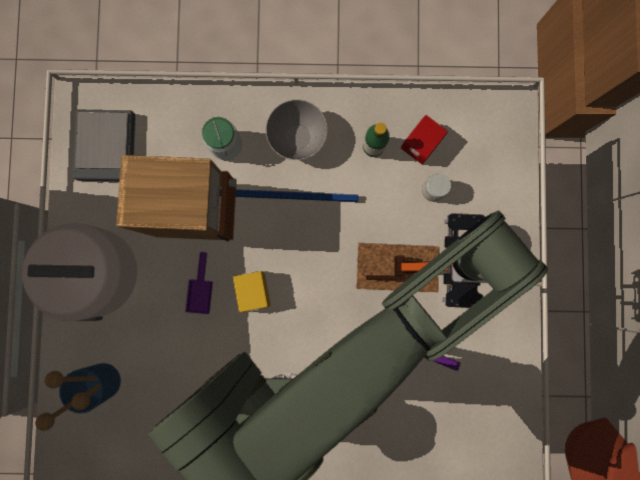

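```bash
python3 - <<'E'
from h import *
o=r.get_obs();print(o["time"],o["qvel"].round(2),o["contact_force"].round(2));print(r.close_job())
E
```

```text
39.5333 [-0.01  1.53  3.61  0.07 -0.06 -0.12] [ 0.34 -0.23 -0.77]
the job is handed in; nothing more can be done
None
```

The job is handed in at 39.5 s of 64 s, but one step may fail a strict reading: the box did not stay flat against the rail for the whole slide.

**What I did**
- Held the pusher by its handle and pressed the box flat against the rail, with its front about 0.18 m outside the cabinet. I then slid it in to the back wall.
- Dragged the pusher clear and pushed the door most of the way shut with closed fingers. I finished closing it with the pusher's cheek, because the gripper body would have met the front panel.
- Set the pusher back on its mat, let go and raised the arm clear.

**What the last checks showed**
- **Door:** The last push met a firm stop at about 9 N. The depth fit puts its outer face 14–17 mm in front of the panel, where 15 mm is expected. The two planes disagreed by 1.2°, about the noise of that fit.
- **Pusher:** It stands upright on the mat, free of the gripper.
- **Other things:** Nothing else looks moved in the scene and top views.

**What went less well or stayed unsure**
- **Rail contact:** About halfway in, just after I moved my grip up the handle, the box turned about 2.5°. Its front corner stood about 4 mm off the rail while its rear corner still touched. I stopped, squared it up again and went on.
- **Gripper on the panel:** The gripper body touched the cabinet's front panel once, at about 20 N (limit 40 N).
- **Box at the back wall:** I could not see this. I judge it from the push force rising to about 12 N at the fingertips and from the pusher's position, about 4 mm beyond where I expected the box to stop. I also could not see whether the box lies flat on the rail at the end.

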